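# Book in a delivery: stack the vial cartons, hold the full ferrule tin to the reader

## Robot

A 7-joint arm with a two-finger parallel gripper is mounted at the origin on the work surface. World frame = base frame: x ahead of the robot, y to its left, z up, the work surface at z = 0. Lengths are in m, angles in rad, forces in N, time in s.
With the tool pointing down it reaches from about 0.425 to 0.95 m from the base axis. Payload 4.7 kg.
Tool frame: the origin (TCP) lies midway between the tips of the shut fingers; the grasp point (between the pads) lies 19 mm behind it (manip.tcp_to_grasp is the distance from the TCP to the grasp point, in m); y points along the fingers, x is the direction in which the jaws open and shut, and the axes are right-handed (so a half turn about y gives the same grasp; the last joint's range is limited). The gripper opens to 85 mm and grips with 20 to 120 N. Pads are 22 mm wide; open, the fingers measure 114 mm over their backs; the gripper's body (76 mm by 85 mm) begins 54 mm behind the grasp point. The pads swing forward as they close: fully open they stand 13 mm farther back than shut.
Start: joints at [1.16, 0.469, -0.049, 1.532, 0.024, 1.141, -0.082], TCP at [0.252, -0.626, 0.231] pointing down, gripper open.
Joint ranges: [-2.59, 2.59], [-0.33, 1.99], [-1.39, 1.29], [0.1, 2.45], [-1.04, 4.18], [0.21, 1.99], [-2.66, 2.66]. Speed limits (rad/s): [2.57, 2.57, 3.14, 3.14, 3.14, 3.14, 3.14].

## Interface

Orientations are given as a 3x3 rotation matrix whose columns are the frame's x, y, z axes.
In Python, from plant import manip, viewer, ticket gives the robot as it stands.
- The arm moves only by the shell command python3 -m jog 'ROWS'. ROWS is JSON, a list of rows, each an object with "offset": the shift along the tool's x, y, z in mm, a list of three; "rot": the turn, a rotation vector about the tool's x, y, z in rad, a list of three; "claw": the finger opening in mm, from 0 to 85.4. In form: [{"offset": [x, y, z], "rot": [rx, ry, rz], "claw": claw}, ...]. A call has 1 to 8 rows; each row shifts and turns the pose as measured when the row begins, along the tool's axes as they then stand; what a row does not reach is not made up. A row lasts 1/8 s, in which the tool goes at most 62.5 mm and 10.7 degrees, less where a joint would pass 70% of its speed; a pose out of reach is approached as far as the arm can. A call is refused whole if a number of a shift passes 62.5 or a number of a turn 0.188, either way. A call with a gripper value outside its range is refused whole. The fingers move at their own pace and stop on an object; the grip force is fixed at half the most. Time passes only in rows, so rows that do not move let the fingers close. It gives the time, the measured TCP pose, the force and the opening at its end, in the units of the state.
- manip.observe(): the state, without advancing time (a new reading comes with each control period).
- viewer.get_image(name): name is "scene" or "top" or "wrist"; returns the picture (384x512x3 uint8, red, green, blue); there is no depth.
- viewer.camera_info(name): a dict with "mtx" (3x3 intrinsics, pixels), "k1" (the pictures are not rectified: a ray, as slopes to the right and down, at radius r is drawn at 1 + k1 r^2 times it, then the intrinsics apply), "eye" and "rotation" of the camera in the world; the wrist camera has in their place "hand_eye" (4x4, takes a point from camera to tool coordinates, whose origin is the TCP and whose axes are the tool frame's). Camera axes: x right, y down, z forward; pixel columns grow to the right and rows downward; lengths in m; the calibration is good to about 2 mm. A picture is of the moment at which its call begins: read the wrist's pose just before it. camera_info takes no time and is no camera call.
- ticket.sign_off(): hands the job in, once; it reports no verdict.
The state is a dict: "t": time; "qpos": joint angles; "dq": joint speeds; "joint_torque": joint torques, N m; "ee_pos": TCP position; "tool_rot": TCP orientation; "wrist_force": force on the tool from outside, world axes, zero at the start; "ft_torque": the same for the moment, N m; "grip_width": opening from 0.0 (shut) to 1.0 (fully open).
Only numpy, scipy, OpenCV 4.12 (cv2) and the standard library are available. Lean on these libraries where they do the work, as an engineer would, in place of code of your own. Each camera call takes 0.05 s, during which the arm holds its last target. There are 200 camera calls.

## Task

Unpack the delivery tray: first stack the two sealed vial cartons from the tray squarely, edges flush and long sides the same way, on the carton that already stands on the bench, making one column of three. Then lift the two look-alike round tins in turn to feel which is the heavier, full one; leave the light tin standing in the tray and hold the heavy one upright and still in mid-air in front of the barcode reader's window, centred on the window and with the tin's side about 60 mm from it, without touching the reader. Finish while still holding it there; set everything else down rather than dropping it, keep the tins upright throughout and leave the other things on the bench as they are.

Things in the scene. Friction and masses are not known exactly. Their poses are not given: they have to be found in the camera images.
- carton_base_mid (a point): sealed oblong cardboard vial carton, 76 (its x) x 52 (its y) x 40 mm high, about 85 g; point at its centre, 20 mm above its underside; z up; already on the bench: the foot of the column. Its top is 40 mm above the bench. A small jar (40 mm diameter, 42 mm high) stands about 100 mm from its centre on its -x side, a vial rack (112 x 46 x 43 mm high) between it and the tray, and a 145 mm high bottle well beyond it, at x above 0.77 m
- carton_1_mid (a point): sealed oblong cardboard vial carton, 76 (its x) x 52 (its y) x 40 mm high, about 85 g; point at its centre, 20 mm above its underside; z up; starts on the tray; to be stacked (either order)
- carton_2_mid (a point): sealed oblong cardboard vial carton, 76 (its x) x 52 (its y) x 40 mm high, about 85 g; point at its centre, 20 mm above its underside; z up; starts on the tray; to be stacked (either order)
- tin_a_mid (a point): closed round aluminium screw-lid tin with a blank paper label all round, 54 mm diameter x 60 mm high, straight-sided; one of two look-alikes: one is full of brass ferrules, the other holds only a plastic spool, and which is which changes from time to time; the full one is at least 0.25 kg heavier, neither weighs over 0.55 kg; the contents sit snugly inside; point at its centre, 30 mm above its underside; z up. Starts upright on the tray
- tin_b_mid (a point): closed round aluminium screw-lid tin with a blank paper label all round, 54 mm diameter x 60 mm high, straight-sided; one of two look-alikes: one is full of brass ferrules, the other holds only a plastic spool, and which is which changes from time to time; the full one is at least 0.25 kg heavier, neither weighs over 0.55 kg; the contents sit snugly inside; point at its centre, 30 mm above its underside; z up. Starts upright on the tray
- tray: flat steel tray fixed to the bench, 300 (its x) x 380 mm (its y), floor 3 mm thick, rim 12 mm high; origin on the bench under its centre, z up. The two cartons and two tins stand, in any order, near the corners of a rectangle about 130 mm (its x) by 190 mm (its y) about its centre, the cartons' long sides within 20 degrees of its x axis. A small flat spanner, about 120 mm long, lies along x in its middle
- reader_window (a point): centre of the dark upright window (54 mm wide, 60 mm high) of the hands-free barcode reader, 112 mm above the bench; the reader stands fixed on the bench and is 78 mm wide and 161 mm high, its foot a disc of 96 mm diameter that reaches 32 mm in front of the window. The window faces along this frame's -x axis (towards the robot, within 20 degrees); y runs along the window, z up. A tin whose side is 60 mm from the window has its centre at x = -0.087 in this frame
Things that resemble listed ones, but are neither listed nor needed, are in the scene too. What is shaped like the part that bears carton_1_mid but purple is not meant.

How it is judged:
On the way, in this order (a step that is already met when the one before it is completed fails the run):
1. one carton from the tray stands squarely on the base carton and is let go ((((height (world z) of carton_1_mid between 0.056 and 0.064 m and horizontal distance between carton_1_mid and carton_base_mid below 0.01 m and angle between the x axis of carton_1_mid and the x axis of carton_base_mid, either way round below 0.17 rad and angle between carton_1_mid's own z axis and vertical below 0.06 rad) and contact force between the fingers and carton_1 below 0.05 N) or ((height (world z) of carton_2_mid between 0.056 and 0.064 m and horizontal distance between carton_2_mid and carton_base_mid below 0.01 m and angle between the x axis of carton_2_mid and the x axis of carton_base_mid, either way round below 0.17 rad and angle between carton_2_mid's own z axis and vertical below 0.06 rad) and contact force between the fingers and carton_2 below 0.05 N))), for 0.2 s.
2. the other stands squarely on top of it and is let go: a column of three ((((height (world z) of carton_1_mid between 0.056 and 0.064 m and horizontal distance between carton_1_mid and carton_base_mid below 0.01 m and angle between the x axis of carton_1_mid and the x axis of carton_base_mid, either way round below 0.17 rad and angle between carton_1_mid's own z axis and vertical below 0.06 rad) and (height (world z) of carton_2_mid between 0.096 and 0.104 m and horizontal distance between carton_2_mid and carton_base_mid below 0.01 m and angle between the x axis of carton_2_mid and the x axis of carton_base_mid, either way round below 0.17 rad and angle between carton_2_mid's own z axis and vertical below 0.06 rad)) or ((height (world z) of carton_2_mid between 0.056 and 0.064 m and horizontal distance between carton_2_mid and carton_base_mid below 0.01 m and angle between the x axis of carton_2_mid and the x axis of carton_base_mid, either way round below 0.17 rad and angle between carton_2_mid's own z axis and vertical below 0.06 rad) and (height (world z) of carton_1_mid between 0.096 and 0.104 m and horizontal distance between carton_1_mid and carton_base_mid below 0.01 m and angle between the x axis of carton_1_mid and the x axis of carton_base_mid, either way round below 0.17 rad and angle between carton_1_mid's own z axis and vertical below 0.06 rad))) and contact force between the fingers and carton_1 below 0.05 N and contact force between the fingers and carton_2 below 0.05 N), for 0.2 s.
3. the light tin is lifted clear by at least 15 mm (((distance between brass_ferrules_mid and tin_a_mid below 0.022 m and height (world z) of tin_b_mid above 0.048 m and contact force between the fingers and tin_b above 1 N) or (distance between brass_ferrules_mid and tin_b_mid below 0.022 m and height (world z) of tin_a_mid above 0.048 m and contact force between the fingers and tin_a above 1 N))), for 0.2 s.
4. the light tin stands on the tray and the heavy tin is lifted clear by at least 15 mm (((distance between brass_ferrules_mid and tin_a_mid below 0.022 m and height (world z) of tin_a_mid above 0.048 m and contact force between the fingers and tin_a above 1 N and contact force between the fingers and tin_b below 0.05 N and height (world z) of tin_b_mid between 0.029 and 0.037 m and angle between tin_b_mid's own z axis and vertical below 0.1 rad) or (distance between brass_ferrules_mid and tin_b_mid below 0.022 m and height (world z) of tin_b_mid above 0.048 m and contact force between the fingers and tin_b above 1 N and contact force between the fingers and tin_a below 0.05 N and height (world z) of tin_a_mid between 0.029 and 0.037 m and angle between tin_a_mid's own z axis and vertical below 0.1 rad))), for 0.2 s.
At the end, for the whole second after the job is handed in: Heavy tin held by the gripper alone, still, within 11 deg of upright, centre 55 to 125 mm before the window and within 30 mm of its centre sideways and in height; light tin upright, released, in the tray; cartons in one column, each within 10 mm and 10 deg of the base carton (all of step 2 and ((distance between brass_ferrules_mid and tin_a_mid below 0.022 m and (x of tin_a_mid in the frame of reader_window between -0.125 and -0.055 m and y of tin_a_mid in the frame of reader_window between -0.03 and 0.03 m and z of tin_a_mid in the frame of reader_window between -0.03 and 0.03 m and angle between tin_a_mid's own z axis and vertical below 0.2 rad and linear speed of tin_a below 0.03 m/s and contact force between the fingers and tin_a above 1 N) and (contact force between tin_a and table below 0.05 N and contact force between tin_a and tray below 0.05 N and contact force between tin_a and reader below 0.05 N and contact force between tin_a and carton_base below 0.05 N and contact force between tin_a and carton_1 below 0.05 N and contact force between tin_a and carton_2 below 0.05 N and contact force between tin_a and tin_b below 0.05 N) and contact force between the fingers and tin_b below 0.05 N and height (world z) of tin_b_mid between 0.029 and 0.037 m and angle between tin_b_mid's own z axis and vertical below 0.1 rad and x of tin_b_mid in the frame of tray between -0.15 and 0.15 m and y of tin_b_mid in the frame of tray between -0.19 and 0.19 m) or (distance between brass_ferrules_mid and tin_b_mid below 0.022 m and (x of tin_b_mid in the frame of reader_window between -0.125 and -0.055 m and y of tin_b_mid in the frame of reader_window between -0.03 and 0.03 m and z of tin_b_mid in the frame of reader_window between -0.03 and 0.03 m and angle between tin_b_mid's own z axis and vertical below 0.2 rad and linear speed of tin_b below 0.03 m/s and contact force between the fingers and tin_b above 1 N) and (contact force between tin_b and table below 0.05 N and contact force between tin_b and tray below 0.05 N and contact force between tin_b and reader below 0.05 N and contact force between tin_b and carton_base below 0.05 N and contact force between tin_b and carton_1 below 0.05 N and contact force between tin_b and carton_2 below 0.05 N and contact force between tin_b and tin_a below 0.05 N) and contact force between the fingers and tin_a below 0.05 N and height (world z) of tin_a_mid between 0.029 and 0.037 m and angle between tin_a_mid's own z axis and vertical below 0.1 rad and x of tin_a_mid in the frame of tray between -0.15 and 0.15 m and y of tin_a_mid in the frame of tray between -0.19 and 0.19 m)) and contact force between the fingers and carton_base below 0.05 N and angle between carton_base_mid's own z axis and vertical below 0.06 rad and height (world z) of carton_base_mid between 0.016 and 0.024 m); the arm keeps its last pose, push and grip.
It fails at once if the barcode reader is bumped (touched with more than 3 N) (contact force between reader and anything else above 3 N).
It fails at once if a tin is tipped by more than 30 degrees (angle between any of tin_a_mid, tin_b_mid's own z axis and vertical above 0.52 rad).
It fails at once if a carton or tin is dropped: moving faster than 0.6 m/s while not gripped ((contact force between the fingers and carton_1 below 0.05 N and linear speed of carton_1 above 0.6 m/s) or (contact force between the fingers and carton_2 below 0.05 N and linear speed of carton_2 above 0.6 m/s) or (contact force between the fingers and tin_a below 0.05 N and linear speed of tin_a above 0.6 m/s) or (contact force between the fingers and tin_b below 0.05 N and linear speed of tin_b above 0.6 m/s)).
It fails at once if the base carton is pushed more than 30 mm (distance of carton_base_mid from where it was at the start of the episode above 0.03 m).
It fails at once if another thing on the bench is moved by more than 30 mm (distance of any of spanner, vial_rack, septa_jar, solvent_bottle, beaker, syringe_case, column_cage from where it was at the start of the episode above 0.03 m).
It also fails if it takes over 72 s, if anything falls off the work surface, if the arm or the gripper's body presses on something with over 40 N, if the wrist force passes 120 N, or if a joint passes its speed limit or range.

## Working session

There is one attempt and no reset: what is moved stays moved. The work goes in short steps, Python scripts to look and compute and a shell command to move; the robot and the scene stay as the last step left them, time stands still between calls to the robot, and variables do not carry over. Pictures are saved under pics/ and viewed, about 8 in all and at most 12, crops included, and the job is handed in when it is done.

```bash
ls; mkdir -p pics; python3 - <<'E'
from plant import manip, viewer
import cv2,json
for n in ("scene","top"):
    im=viewer.get_image(n); cv2.imwrite(f"pics/{n}0.png",im[:,:,::-1])
    print(n,viewer.camera_info(n))
print(viewer.camera_info("wrist")); print(manip.observe(), manip.tcp_to_grasp)
import numpy as np
a=[cv2.imread(f"pics/{n}0.png") for n in ("scene","top")]
cv2.imwrite("pics/both.png",cv2.resize(np.vstack(a),None,fx=.78,fy=.78,interpolation=cv2.INTER_AREA))
cv2.imwrite("pics/top_big.png",cv2.resize(a[1],(800,600),interpolation=cv2.INTER_CUBIC))
cv2.imwrite("pics/scene_big.png",cv2.resize(a[0],(800,600),interpolation=cv2.INTER_CUBIC))
E
```

```text
pics
scene {'mtx': array([[386.62585168,   0.        , 252.31801489],
       [  0.        , 386.62585168, 186.63329392],
       [  0.        ,   0.        ,   1.        ]]), 'k1': -0.03889451041981238, 'eye': array([1.01557704, 0.89341936, 0.87611452]), 'rotation': array([[-0.85604662,  0.3489774 , -0.38131216],
       [ 0.51662978,  0.5538587 , -0.65294273],
       [-0.0166692 , -0.75594663, -0.65442099]])}
top {'mtx': array([[374.11212208,   0.        , 254.28072244],
       [  0.        , 374.11212208, 196.76011293],
       [  0.        ,   0.        ,   1.        ]]), 'k1': -0.07314949578411006, 'eye': array([0.45188627, 0.10861011, 1.30391216]), 'rotation': array([[ 0.0084269 , -0.99349822,  0.11353536],
       [-0.9999053 , -0.0096073 , -0.00985363],
       [ 0.01088033, -0.11344158, -0.99348509]])}
{'mtx': array([[313.48556878,   0.        , 260.05951303],
       [  0.        , 313.48556878, 193.47083954],
       [  0.        ,   0.        ,   1.        ]]), 'k1': 0.011767125654570863, 'hand_eye': array([[ 9.99999767e-01,  3.83148175e-04,  5.65477185e-04,
         7.12509469e-
[... 396 characters left out ...]
ray([ 6.44614840e-04, -2.58553536e-03,  9.15395043e-05, -2.93229543e-03,
       -2.03063169e-03,  1.73691476e-03, -8.72849838e-04]), 'joint_torque': array([-4.33922423e-04, -5.11517286e+01, -4.77404846e-02, -2.38391304e+01,
        1.06718985e-02,  4.37395953e-03,  1.21709226e-05]), 'ee_pos': array([ 0.25130904, -0.62589063,  0.23036146]), 'tool_rot': array([[ 3.72619586e-01, -7.22874504e-04,  9.27983902e-01],
       [-9.27982451e-01,  1.64181000e-03,  3.72620282e-01],
       [-1.79293095e-03, -9.99998391e-01, -5.90442936e-05]]), 'wrist_force': array([-0.47921993, -0.19330333,  0.32029899]), 'ft_torque': array([-0.02585087,  0.01541883,  0.03615709]), 'grip_width': 0.9990852543425168} 0.0187
```

View pics/top_big.png

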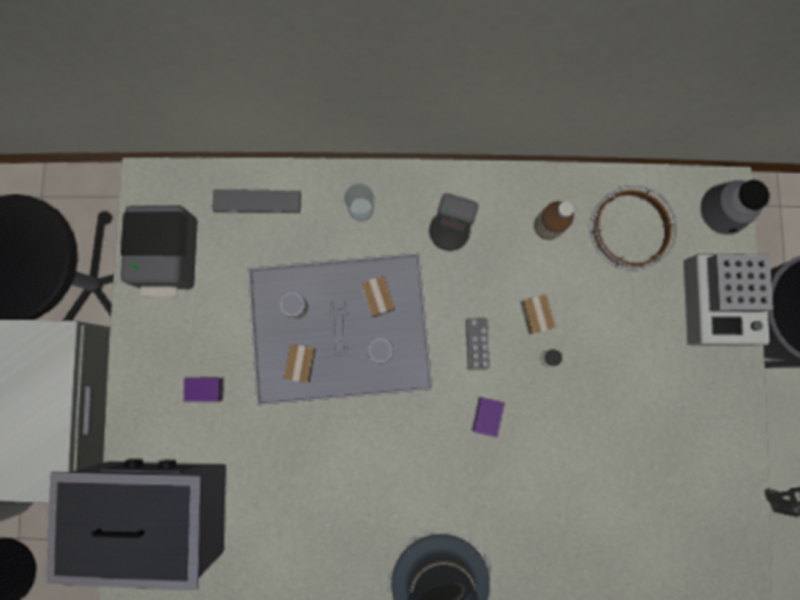

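View pics/scene_big.png

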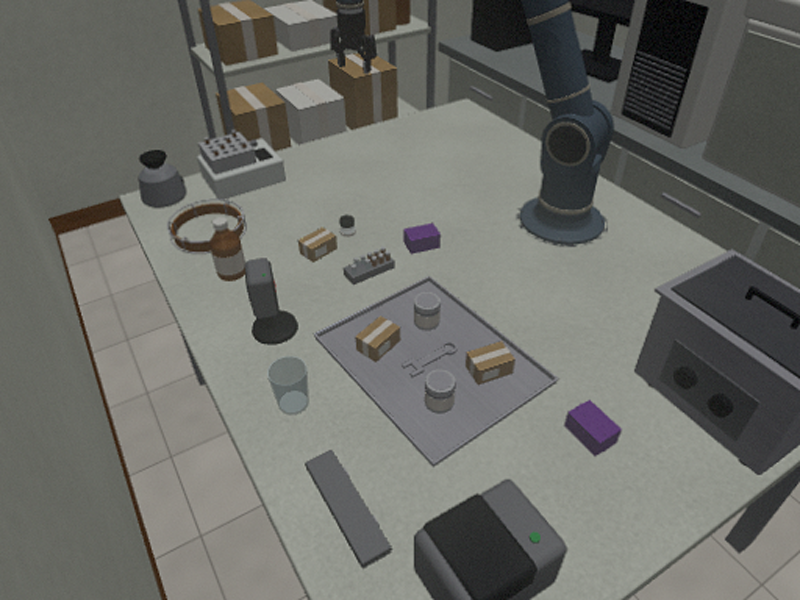

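The top picture shows three brown cartons with a white strip: two on the tray at (378,296) and (299,364), and the base at (539,314). The tins are at (293,304) and (380,350), the reader at (455,215). The purple boxes at (203,389) and (489,417) are look-alikes and not meant. The scene view agrees with this. I'll get coarse positions from both views first.

```bash
cat > h.py <<'E'
import numpy as np, cv2
from plant import manip, viewer
def cam(n, st=None):
    c=viewer.camera_info(n)
    if n!="wrist": return c["mtx"],c["k1"],np.array(c["eye"]),np.array(c["rotation"])
    st=st or manip.observe(); R=np.array(st["tool_rot"]); H=np.array(c["hand_eye"])
    return c["mtx"],c["k1"],np.array(st["ee_pos"])+R@H[:3,3],R@H[:3,:3]
def ray(C,uv):
    K,k,e,R=C
    p=cv2.undistortPoints(np.array(uv,float).reshape(1,1,2),K,np.array([k,0,0,0.])).ravel()
    d=R@np.array([*p,1]); return e,d/np.linalg.norm(d)
def plane(C,uv,z):
    e,d=ray(C,uv); return e+d*(z-e[2])/d[2]
def tri(*obs):
    A=np.zeros((3,3));b=np.zeros(3);rs=[ray(C,uv) for C,uv in obs]
    for e,d in rs: P=np.eye(3)-np.outer(d,d);A+=P;b+=P@e
    x=np.linalg.solve(A,b); return x,[round(np.linalg.norm((np.eye(3)-np.outer(d,d))@(x-e))*1e3,1) for e,d in rs]
def proj(C,X):
    K,k,e,R=C; return cv2.projectPoints(np.array(X,float).reshape(-1,1,3),cv2.Rodrigues(R.T)[0],-R.T@e,K,np.array([k,0,0,0.]))[0].reshape(-1,2)
def shot(name):
    st=manip.observe(); im=viewer.get_image("wrist"); cv2.imwrite(f"pics/{name}.png",im[:,:,::-1])
    np.savez(f"pics/{name}.npz",p=st["ee_pos"],R=st["tool_rot"]); return st
def load(name):
    z=np.load(f"pics/{name}.npz"); return cam("wrist",dict(ee_pos=z["p"],tool_rot=z["R"]))
E
cat > a.py <<'E'
from h import *
T=cam("top");S=cam("scene")
f=lambda p:((p[0]+.5)*.64-.5,(p[1]+.5)*.64-.5)
np.set_printoptions(precision=3,suppress=True)
for n,a,b in [("c1",(378,296),(378,334)),("c2",(299,364),(491,356)),("base",(539,314),(317,239)),("tinA(far-left)",(293,303),(440,379)),("tinB",(380,349),(427,298)),("jar",(553,356),(347,219)),("readerfoot",(449,235),(275,325)),("bottle top",(567,208),(221,224))]:
    print(n,*tri((T,f(a)),(S,f(b))))
for p in [(250,269),(417,255),(430,388),(259,404)]: print("tray",plane(T,f(p),.012))
for p in [(466,319),(487,319),(489,369),(469,369)]: print("rack",plane(T,f(p),.043))
E
python3 a.py
```

```text
c1 [0.62  0.141 0.032] [np.float64(3.3), np.float64(3.3)]
c2 [0.47  0.31  0.037] [np.float64(2.7), np.float64(2.7)]
base [ 0.584 -0.214  0.033] [np.float64(3.1), np.float64(3.1)]
tinA(far-left) [0.598 0.323 0.063] [np.float64(4.2), np.float64(4.2)]
tinB [0.502 0.135 0.067] [np.float64(4.0), np.float64(4.0)]
jar [ 0.49  -0.24   0.042] [np.float64(4.6), np.float64(4.6)]
readerfoot [ 0.771 -0.021  0.001] [np.float64(2.0), np.float64(2.0)]
bottle top [ 0.792 -0.25   0.134] [np.float64(6.5), np.float64(6.5)]
tray [0.684 0.428 0.012]
tray [0.719 0.053 0.012]
tray [0.423 0.023 0.012]
tray [0.384 0.398 0.012]
rack [ 0.573 -0.053  0.043]
rack [ 0.573 -0.098  0.043]
rack [ 0.465 -0.102  0.043]
rack [ 0.465 -0.059  0.043]
```

```bash
python3 -m jog '[{"offset":[0,-8,0],"rot":[0,0.13,0],"claw":85},{"offset":[0,-8,0],"rot":[0,0.13,0],"claw":85},{"offset":[0,-8,0],"rot":[0,0.13,0],"claw":85},{"offset":[-45,0,36],"rot":[0,0,0],"claw":85},{"offset":[-45,0,36],"rot":[0,0,0],"claw":85},{"offset":[-45,0,36],"rot":[0,0,0],"claw":85},{"offset":[-45,0,36],"rot":[0,0,0],"claw":85},{"offset":[-45,0,36],"rot":[0,0,0],"claw":85}]'; python3 -m jog '[{"offset":[-45,0,36],"rot":[0,0,0],"claw":85},{"offset":[-45,0,36],"rot":[0,0,0],"claw":85},{"offset":[0,0,0],"rot":[0,0,0],"claw":85},{"offset":[0,0,0],"rot":[0,0,0],"claw":85}]'
```

```text
t: 1.1
ee_pos: [0.4356, -0.4024, 0.2503]
tool_rot: [[-0.034, -0.007, 0.999], [-0.999, 0.006, -0.034], [-0.006, -1.0, -0.007]]
wrist_force: [0.6, 0.1, -0.1]
grip_width: 0.994
t: 1.6
ee_pos: [0.5152, -0.3059, 0.2487]
tool_rot: [[-0.024, -0.008, 1.0], [-1.0, 0.01, -0.024], [-0.009, -1.0, -0.009]]
wrist_force: [0.2, -1.0, -0.6]
grip_width: 0.998
```

```bash
python3 -c "
from h import *
shot('w1')"; python3 -m jog '[{"offset":[-50,0,20],"rot":[0,0,0],"claw":85},{"offset":[-50,0,20],"rot":[0,0,0],"claw":85},{"offset":[-10,0,15],"rot":[0,0,0],"claw":85},{"offset":[0,0,0],"rot":[0,0,0],"claw":85},{"offset":[0,0,0],"rot":[0,0,0],"claw":85}]'; python3 - <<'E'
from h import *
shot('w2')
for n in ('w1','w2'): print(proj(load(n),[.584,-.214,.04]))
a=[cv2.imread(f"pics/{n}.png") for n in ('w1','w2')]
cs=[]
for n,i in zip(('w1','w2'),a):
    u,v=proj(load(n),[.584,-.214,.04])[0]; x0=int(np.clip(u-60,0,392));y0=int(np.clip(v-60,0,264)); print(x0,y0)
    cs.append(cv2.resize(i[y0:y0+120,x0:x0+120],(480,480),interpolation=cv2.INTER_CUBIC))
cv2.imwrite("pics/v3.png",cv2.resize(np.hstack(cs),(800,400)))
E
```

```text
t: 2.28
ee_pos: [0.5701, -0.2053, 0.2485]
tool_rot: [[-0.042, -0.011, 0.999], [-0.999, 0.007, -0.042], [-0.006, -1.0, -0.011]]
wrist_force: [0.6, -0.3, -0.0]
grip_width: 0.997
[[174.80033831 106.52949659]]
[[267.76361265 154.56297309]]
114 46
207 94
```

View pics/v3.png

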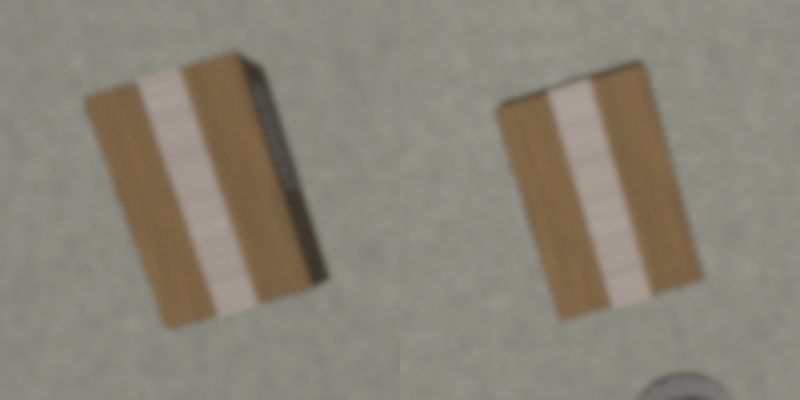

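The picture shows the base carton in two views with its strip along the long side. Top corners are at (86,98), (238,52), (314,284), (168,328) in the left view, and (499,107), (642,65), (702,279), (562,320) in the right.

```bash
python3 - <<'E'
from h import *
np.set_printoptions(precision=4,suppress=True)
A=[(86,98),(238,52),(314,284),(168,328)];B=[(99,107),(242,65),(302,279),(162,320)]
c=lambda p,o:((p[0]+.5)*.3-.5+o[0],(p[1]+.5)*.3-.5+o[1])
P=[]
for a,b in zip(A,B):
    x,r=tri((load('w1'),c(a,(114,46))),(load('w2'),c(b,(207,94)))); P.append(x); print(x,r)
def rep(P):
    P=np.array(P); print("c",P.mean(0),"len",np.linalg.norm(P[0]-P[3]),np.linalg.norm(P[1]-P[2]),"wid",np.linalg.norm(P[0]-P[1]),np.linalg.norm(P[3]-P[2]))
    d=(P[0]+P[1]-P[2]-P[3])[:2];e=(P[0]+P[3]-P[1]-P[2])[:2]; print("yaw deg",np.degrees([np.arctan2(d[1],d[0]),np.arctan2(-e[0],e[1])]))
rep(P)
for n,L,o in(('w1',A,(114,46)),('w2',B,(207,94))): rep([plane(load(n),c(p,o),.04) for p in L])
E
```

```text
[ 0.6169 -0.1806  0.0413] [np.float64(0.4), np.float64(0.4)]
[ 0.6289 -0.2284  0.0375] [np.float64(0.5), np.float64(0.5)]
[ 0.5567 -0.2474  0.0385] [np.float64(0.7), np.float64(0.7)]
[ 0.5439 -0.1981  0.0406] [np.float64(0.1), np.float64(0.1)]
c [ 0.5866 -0.2136  0.0395] len 0.075008259533024 0.07472209038214635 wid 0.049472357545191546 0.05091336391751309
yaw deg [14.1221 14.3162]
c [ 0.5868 -0.2138  0.04  ] len 0.07491077226836303 0.07408021812428565 wid 0.05084545956490754 0.051771573909159076
yaw deg [14.3335 14.5561]
c [ 0.5864 -0.2134  0.04  ] len 0.07546222667407346 0.07460851527969437 wid 0.04874010343183648 0.0504547687113338
yaw deg [13.9865 14.0691]
```

Base carton: centre (0.5866, -0.2136), top at 39.5 mm (40 expected), size 75x50, yaw 14.3°. All of these are consistent with the text, so I'll view the tray next.

```bash
python3 -m jog '[{"offset":[-58,0,-4],"rot":[0,0,0],"claw":85},{"offset":[-58,0,-4],"rot":[0,0,0],"claw":85},{"offset":[-58,0,-4],"rot":[0,0,0],"claw":85},{"offset":[-58,0,-4],"rot":[0,0,0],"claw":85},{"offset":[-58,0,-4],"rot":[0,0,0],"claw":85},{"offset":[-58,0,-4],"rot":[0,0,0],"claw":85},{"offset":[0,0,0],"rot":[0,0,0],"claw":85},{"offset":[0,0,0],"rot":[0,0,0],"claw":85}]'; python3 -c "
from h import *
shot('w3')"; python3 -m jog '[{"offset":[-58,0,-4],"rot":[0,0,0],"claw":85},{"offset":[-58,0,-4],"rot":[0,0,0],"claw":85},{"offset":[0,0,0],"rot":[0,0,0],"claw":85},{"offset":[0,0,0],"rot":[0,0,0],"claw":85}]'; python3 - <<'E'
from h import *
shot('w4')
W=200
rows=[]
for n in ('w3','w4'):
    i=cv2.copyMakeBorder(cv2.imread(f"pics/{n}.png"),60,60,60,60,cv2.BORDER_CONSTANT)
    r=[]
    for X in ([.62,.141,.04],[.47,.31,.04],[.598,.323,.06],[.502,.135,.06]):
        u,v=proj(load(n),X)[0]; x0=int(round(u-35));y0=int(round(v-35)); print(n,x0,y0)
        r.append(cv2.resize(i[y0+60:y0+130,x0+60:x0+130],(200,200),interpolation=cv2.INTER_CUBIC) if -60<x0<500 and -60<y0<370 else np.zeros((200,200,3),np.uint8))
    rows.append(np.hstack(r))
cv2.imwrite("pics/v4.png",np.vstack(rows))
E
```

```text
t: 3.32
ee_pos: [0.5642, 0.1352, 0.2499]
tool_rot: [[-0.071, -0.009, 0.997], [-0.997, 0.0, -0.071], [0.0, -1.0, -0.009]]
wrist_force: [-0.4, 0.1, -0.2]
grip_width: 0.999
t: 3.88
ee_pos: [0.5687, 0.2434, 0.2495]
tool_rot: [[-0.09, -0.009, 0.996], [-0.996, -0.003, -0.09], [0.004, -1.0, -0.008]]
wrist_force: [-0.5, 0.3, -0.6]
grip_width: 0.993
w3 215 82
w3 88 217
w3 45 117
w3 228 189
w4 313 78
w4 177 216
w4 146 115
w4 325 185
```

View pics/v4.png

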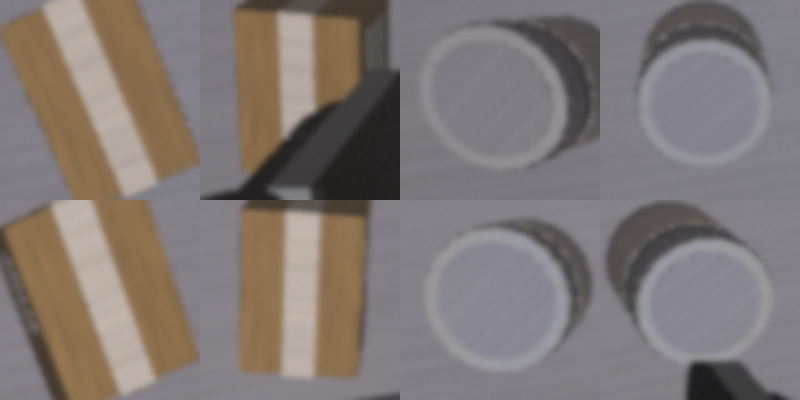

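The crops show c1 (cut at the edges), c2 (a finger hides part of it in the upper crop), and both tin lids. Tin A's lid is at (494,97) and (498,298), tin B's at (704,102) and (704,302). I'll get the carton rectangles by colour segmentation.

```bash
cat > seg.py <<'E'
from h import *
def rect(n,X,z,w=55):
    """bright-brown top face near X -> rect corners in px, world on plane z"""
    C=load(n); i=cv2.imread(f"pics/{n}.png"); u,v=proj(C,X)[0].astype(int)
    hsv=cv2.cvtColor(i,cv2.COLOR_BGR2HSV); m=((hsv[...,1]>80)&(hsv[...,2]>85)&(hsv[...,0]<25)).astype(np.uint8)
    k=np.zeros_like(m);k[max(v-w,0):v+w,max(u-w,0):u+w]=1; m=cv2.morphologyEx(m*k,cv2.MORPH_OPEN,np.ones((3,3)))
    r=cv2.minAreaRect(cv2.convexHull(cv2.findNonZero(m))); 
    P=np.array([plane(C,p,z) for p in cv2.boxPoints(r)])
    e=[P[1]-P[0],P[2]-P[1]]; L=sorted(e,key=lambda q:-np.linalg.norm(q)); d=L[0]*np.sign(L[0][0])
    return r[0],P.mean(0),np.linalg.norm(L[0]),np.linalg.norm(L[1]),np.degrees(np.arctan2(d[1],d[0]))
E
python3 - <<'E'
from seg import *
np.set_printoptions(precision=4,suppress=True)
for X,z,ns in (([.5866,-.2136,.04],.04,('w1','w2')),([.62,.141,.043],.043,('w3','w4')),([.47,.31,.043],.043,('w4',))):
    R=[rect(n,X,z) for n in ns]
    for n,r in zip(ns,R): print(n,r[1],r[2:],r[0])
    if len(R)==2: print("tri",*tri(*[(load(n),r[0]) for n,r in zip(ns,R)]))
c=lambda p,o:((p[0]+.5)*.35-.5+o[0],(p[1]+.5)*.35-.5+o[1])
for a,oa,b,ob in (((94,97.5),(45,117),(98,98.5),(146,115)),((104.5,102.5),(228,189),(104.5,102),(325,185))):
    print("tin",*tri((load('w3'),c(a,oa)),(load('w4'),c(b,ob))),plane(load('w3'),c(a,oa),.063),plane(load('w4'),c(b,ob),.063))
E
```

```text
w1 [ 0.5862 -0.2131  0.04  ] (np.float64(0.07511956075672431), np.float64(0.05100347946551814), np.float64(15.004435027112384)) (173.6000213623047, 103.30000305175781)
w2 [ 0.587  -0.2129  0.04  ] (np.float64(0.07477616670662537), np.float64(0.04973440696665262), np.float64(15.2547695351579)) (266.56317138671875, 151.0023956298828)
tri [ 0.5876 -0.2127  0.0383] [np.float64(0.2), np.float64(0.2)]
w3 [0.6225 0.141  0.043 ] (np.float64(0.07400281258665355), np.float64(0.05001470803713624), np.float64(20.78774828932201)) (250.00791931152344, 114.01829528808594)
w4 [0.6225 0.1413 0.043 ] (np.float64(0.07678351036441124), np.float64(0.05199427860265379), np.float64(21.452653682423957)) (348.36083984375, 109.43815612792969)
tri [0.6235 0.1412 0.0419] [np.float64(0.0), np.float64(0.0)]
w4 [0.4744 0.3089 0.043 ] (np.float64(0.07597186489387414), np.float64(0.05005769926621933), np.float64(-10.554128151363322)) (212.0846405029297, 247.88336181640625)
tin [0.5996 0.3232 0.0639] [np.float64(0.2), np.float64(0.2)] [0.5993 0.3238 0.063 ] [0.5998 0.3235 0.063 ]
tin [0.5027 0.1341 0.0629] [np.float64(0.0), np.float64(0.0)] [0.5028 0.1341 0.063 ] [0.5028 0.1341 0.063 ]
```

Everything checks out: carton tops at about 0.042, tin tops at about 0.063, sizes correct. c1 is at (0.6225, 0.1412) with yaw 21°, c2 at (0.4744, 0.3089) with yaw -10.5°, and the tins at (0.5996, 0.3235) and (0.5028, 0.1341). Next I turn and move over c1.

```bash
cat > go.py <<'E'
import sys
from h import *
from scipy.spatial.transform import Rotation as Ro
# go.py x y z yawdeg : remaining tool-axis offset (mm) and turn; offset given both in the present and in the turned tool axes
x,y,z,yaw=map(float,sys.argv[1:5]); st=manip.observe(); R=np.array(st["tool_rot"]); a=np.radians(yaw)
zt=np.array([np.cos(a),np.sin(a),0]);yt=np.array([0,0,-1.]);G=np.c_[np.cross(yt,zt),yt,zt]
d=(np.array([x,y,z])-st["ee_pos"])*1e3
print("now axes",(R.T@d).round(1),"turned axes",(G.T@d).round(1),"rot",Ro.from_matrix(R.T@G).as_rotvec().round(3),"grip",round(st["grip_width"],3),"F",np.round(st["wrist_force"],1))
E
python3 -m jog '[{"offset":[0,20,0],"rot":[0,-0.155,0],"claw":85},{"offset":[0,20,0],"rot":[0,-0.155,0],"claw":85},{"offset":[0,20,0],"rot":[0,-0.155,0],"claw":85},{"offset":[0,0,0],"rot":[0,0,0],"claw":85}]'; python3 go.py .6225 .1412 .12 21
```

```text
t: 4.42
ee_pos: [0.5708, 0.234, 0.1889]
tool_rot: [[0.366, -0.006, 0.93], [-0.93, -0.006, 0.366], [0.003, -1.0, -0.008]]
wrist_force: [-0.1, 0.1, 0.5]
grip_width: 0.998
now axes [105.1  69.1  14.7] turned axes [105.2  68.9  15. ] rot [0.008 0.009 0.003] grip 0.998 F [-0.1  0.1  0.5]
```

```bash
python3 -m jog '[{"offset":[36,23,5],"rot":[0,0.009,0],"claw":85},{"offset":[36,23,5],"rot":[0,0,0],"claw":85},{"offset":[33,23,5],"rot":[0.004,0,0],"claw":85},{"offset":[0,0,0],"rot":[0,0,0],"claw":85},{"offset":[0,0,0],"rot":[0,0,0],"claw":85}]'; python3 go.py .6225 .1412 .009 21
```

```text
t: 5.05
ee_pos: [0.6276, 0.1344, 0.1248]
tool_rot: [[0.339, 0.007, 0.941], [-0.941, -0.003, 0.339], [0.006, -1.0, 0.006]]
wrist_force: [-0.3, 1.2, 0.4]
grip_width: 0.997
now axes [ -8.8 115.8  -3.2] turned axes [ -8.1 115.8  -2.3] rot [-0.006 -0.021  0.006] grip 0.997 F [-0.3  1.2  0.4]
```

```bash
python3 -m jog '[{"offset":[-8.5,30,-3],"rot":[-0.006,-0.021,0.006],"claw":85},{"offset":[0,30,0],"rot":[0,0,0],"claw":85},{"offset":[0,0,0],"rot":[0,0,0],"claw":85}]'; python3 go.py .6225 .1412 .009 21
```

```text
t: 5.42
ee_pos: [0.6237, 0.1454, 0.0687]
tool_rot: [[0.359, 0.007, 0.933], [-0.933, 0.003, 0.359], [-0.001, -1.0, 0.008]]
wrist_force: [-0.5, 1.1, 1.5]
grip_width: 0.99
now axes [ 3.5 59.7 -3.1] turned axes [ 3.4 59.7 -2.6] rot [-0.008  0.001 -0.001] grip 0.99 F [-0.5  1.1  1.5]
```

```bash
python3 -m jog '[{"offset":[3.5,30,-3],"rot":[-0.008,0,0],"claw":85},{"offset":[0,20,0],"rot":[0,0,0],"claw":85},{"offset":[0,0,0],"rot":[0,0,0],"claw":85}]'; python3 go.py .6225 .1412 .009 21
```

```text
t: 5.8
ee_pos: [0.6257, 0.145, 0.0234]
tool_rot: [[0.361, 0.009, 0.933], [-0.933, 0.004, 0.361], [-0.001, -1.0, 0.009]]
wrist_force: [0.1, -0.6, -0.5]
grip_width: 0.991
now axes [ 2.4 14.4 -4.4] turned axes [ 2.4 14.4 -4.3] rot [-0.009  0.002 -0.001] grip 0.991 F [ 0.1 -0.6 -0.5]
```

```bash
python3 -m jog '[{"offset":[3,14.5,-5],"rot":[-0.01,0,0],"claw":85},{"offset":[0,0,-1],"rot":[0,0,0],"claw":85},{"offset":[0,0,0],"rot":[0,0,0],"claw":85}]'; python3 go.py .6225 .1412 .009 21
```

```text
t: 6.18
ee_pos: [0.6228, 0.1407, 0.0107]
tool_rot: [[0.361, 0.003, 0.933], [-0.933, 0.001, 0.361], [-0.0, -1.0, 0.003]]
wrist_force: [-1.2, -0.1, -0.5]
grip_width: 0.997
now axes [-0.6  1.7 -0.1] turned axes [-0.6  1.7 -0.1] rot [-0.003  0.002 -0.   ] grip 0.997 F [-1.2 -0.1 -0.5]
```

```bash
python3 -m jog '[{"offset":[0,0,0],"rot":[0,0,0],"claw":20},{"offset":[0,0,0],"rot":[0,0,0],"claw":20},{"offset":[0,0,0],"rot":[0,0,0],"claw":20},{"offset":[0,0,0],"rot":[0,0,0],"claw":20},{"offset":[0,0,0],"rot":[0,0,0],"claw":20},{"offset":[0,0,0],"rot":[0,0,0],"claw":20}]'; python3 go.py .6225 .1412 .15 14.5
```

```text
t: 6.92
ee_pos: [0.6233, 0.1409, 0.0118]
tool_rot: [[0.36, 0.004, 0.933], [-0.933, 0.002, 0.36], [-0.0, -1.0, 0.005]]
wrist_force: [-0.2, 0.4, 1.1]
grip_width: 0.602
now axes [  -0.6 -138.2   -0. ] turned axes [  -0.5 -138.2   -0.7] rot [-0.005  0.115 -0.001] grip 0.602 F [-0.2  0.4  1.1]
```

```bash
python3 -m jog '[{"offset":[0,-20,0],"rot":[0,0,0],"claw":20},{"offset":[0,-40,0],"rot":[0,0,0],"claw":20},{"offset":[0,-40,0],"rot":[0,0.055,0],"claw":20},{"offset":[0,-38,0],"rot":[0,0.055,0],"claw":20},{"offset":[0,0,0],"rot":[0,0,0],"claw":20}]'; python3 go.py .587 -.213 .13 14.7;
```

```text
t: 7.55
ee_pos: [0.6229, 0.1411, 0.1585]
tool_rot: [[0.253, 0.006, 0.967], [-0.967, 0.003, 0.253], [-0.001, -1.0, 0.007]]
wrist_force: [-0.4, 0.9, -1.0]
grip_width: 0.597
now axes [ 333.5   27.2 -124.6] turned axes [ 333.4   28.5 -124.6] rot [-0.007 -0.001 -0.001] grip 0.597 F [-0.4  0.9 -1. ]
```

```bash
python3 -m jog '[{"offset":[30,0,-11],"rot":[0,0,0],"claw":20},{"offset":[50,0,-19],"rot":[0,0,0],"claw":20},{"offset":[50,0,-19],"rot":[0,0,0],"claw":20},{"offset":[50,0,-19],"rot":[0,0,0],"claw":20},{"offset":[50,0,-19],"rot":[0,0,0],"claw":20},{"offset":[50,0,-19],"rot":[0,0,0],"claw":20},{"offset":[40,10,-14],"rot":[0,0,0],"claw":20},{"offset":[0,0,0],"rot":[0,0,0],"claw":20}]'; python3 go.py .587 -.213 .10 14.7;
```

```text
t: 8.55
ee_pos: [0.5832, -0.2079, 0.1438]
tool_rot: [[0.26, -0.001, 0.966], [-0.966, 0.005, 0.26], [-0.005, -1.0, -0.0]]
wrist_force: [0.1, 0.2, -0.4]
grip_width: 0.6
now axes [ 6.2 43.8  2.4] turned axes [ 5.9 43.8  2.4] rot [ 0.     0.007 -0.005] grip 0.6 F [ 0.1  0.2 -0.4]
```

```bash
python3 -m jog '[{"offset":[6,40,2.5],"rot":[0,0.007,-0.005],"claw":20},{"offset":[0,25,0],"rot":[0,0,0],"claw":20},{"offset":[0,0,0],"rot":[0,0,0],"claw":20},{"offset":[0,0,0],"rot":[0,0,0],"claw":20}]'; python3 go.py .587 -.213 .05 14.7;
```

```text
t: 9.05
ee_pos: [0.5874, -0.2096, 0.0779]
tool_rot: [[0.257, 0.0, 0.966], [-0.966, 0.003, 0.257], [-0.003, -1.0, 0.001]]
wrist_force: [-0.1, -0.5, -0.6]
grip_width: 0.602
now axes [ 3.3 27.9 -1.3] turned axes [ 3.2 27.9 -1.3] rot [-0.001  0.003 -0.003] grip 0.602 F [-0.1 -0.5 -0.6]
```

```bash
python3 -m jog '[{"offset":[4,12,-1.3],"rot":[0,0.003,-0.003],"claw":20},{"offset":[1,10,0],"rot":[0,0,0],"claw":20},{"offset":[0,0,0],"rot":[0,0,0],"claw":20},{"offset":[0,0,0],"rot":[0,0,0],"claw":20}]'; python3 go.py .587 -.213 .0495 14.7;
```

```text
t: 9.55
ee_pos: [0.5888, -0.2147, 0.0567]
tool_rot: [[0.255, 0.004, 0.967], [-0.967, -0.001, 0.255], [0.002, -1.0, 0.004]]
wrist_force: [0.1, -0.2, -1.3]
grip_width: 0.6
now axes [-2.1  7.2 -1.4] turned axes [-2.1  7.2 -1.3] rot [-0.004  0.001  0.002] grip 0.6 F [ 0.1 -0.2 -1.3]
```

```bash
python3 -m jog '[{"offset":[-2,4,-1.4],"rot":[-0.004,0,0.002],"claw":20},{"offset":[0,3,0],"rot":[0,0,0],"claw":20},{"offset":[0,0,0],"rot":[0,0,0],"claw":20},{"offset":[0,0,0],"rot":[0,0,0],"claw":20}]'; python3 go.py .587 -.213 .0492 14.7;
```

```text
t: 10.05
ee_pos: [0.5871, -0.213, 0.0497]
tool_rot: [[0.255, 0.0, 0.967], [-0.967, -0.0, 0.255], [0.001, -1.0, 0.0]]
wrist_force: [-0.6, 1.0, -0.7]
grip_width: 0.602
now axes [-0.1  0.5 -0.1] turned axes [-0.1  0.5 -0.1] rot [-0.     0.001  0.001] grip 0.602 F [-0.6  1.  -0.7]
```

```bash
python3 -m jog '[{"offset":[0,1.5,0],"rot":[0,0,0],"claw":20},{"offset":[0,0,0],"rot":[0,0,0],"claw":20}]'; python3 -m jog '[{"offset":[0,0,0],"rot":[0,0,0],"claw":60},{"offset":[0,0,0],"rot":[0,0,0],"claw":70},{"offset":[0,0,0],"rot":[0,0,0],"claw":85},{"offset":[0,0,0],"rot":[0,0,0],"claw":85},{"offset":[0,-20,0],"rot":[0,0,0],"claw":85},{"offset":[0,-60,0],"rot":[0,0,0],"claw":85},{"offset":[0,-60,0],"rot":[0,0,0],"claw":85},{"offset":[0,-50,0],"rot":[0,0,0],"claw":85}]'; python3 -m jog '[{"offset":[-10,0,-12],"rot":[0,0,0],"claw":85},{"offset":[0,0,0],"rot":[0,0,0],"claw":85}]'; python3 - <<'E'
from seg import *
shot('w5'); print(rect('w5',[.587,-.213,.08],.08)); print(manip.observe()['ee_pos'])
C=load('w5');u,v=proj(C,[.587,-.213,.08])[0].astype(int);i=cv2.imread('pics/w5.png');x0=max(u-80,0);y0=max(v-70,0)
cv2.imwrite('pics/v5.png',cv2.resize(i[y0:y0+150,x0:x0+160],None,fx=3,fy=3,interpolation=cv2.INTER_CUBIC));print(x0,y0)
E
```

```text
t: 10.3
ee_pos: [0.5875, -0.2131, 0.0489]
tool_rot: [[0.255, 0.001, 0.967], [-0.967, -0.001, 0.255], [0.001, -1.0, 0.001]]
wrist_force: [0.9, 0.5, -0.6]
grip_width: 0.604
t: 11.3
ee_pos: [0.5856, -0.2124, 0.2441]
tool_rot: [[0.255, -0.004, 0.967], [-0.967, 0.001, 0.255], [-0.002, -1.0, -0.004]]
wrist_force: [1.5, -0.8, 0.2]
grip_width: 0.996
t: 11.55
ee_pos: [0.5734, -0.2059, 0.2515]
tool_rot: [[0.256, 0.007, 0.967], [-0.967, -0.002, 0.256], [0.004, -1.0, 0.006]]
wrist_force: [0.6, -0.3, -0.3]
grip_width: 0.994
((269.9995422363281, 164.51513671875), array([ 0.58733487, -0.21429151,  0.08      ]), np.float64(0.07439634727672129), np.float64(0.04954425851810851), np.float64(12.402461305184309))
[ 0.57434455 -0.20629673  0.25173267]
188 95
```

View pics/v5.png

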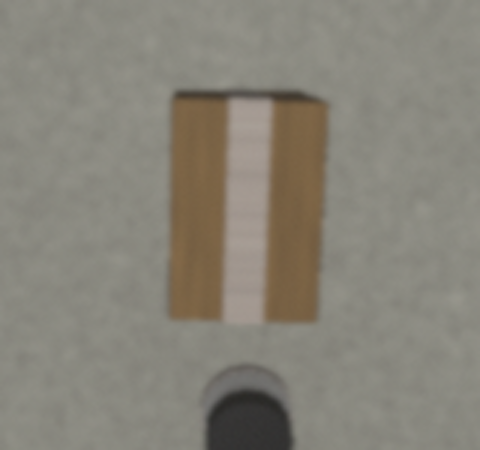

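c1 stands on the base, with its top rectangle at (170–328, 95–323). The measured centre is (0.5873, -0.2143), so it is flush within about 2 mm and 2°. On to c2.

```bash
python3 -m jog '[{"offset":[0,0,0],"rot":[0,0.147,0],"claw":85},{"offset":[-30,0,-5],"rot":[0,0.147,0],"claw":85},{"offset":[-50,0,-10],"rot":[0,0.147,0],"claw":85},{"offset":[-58,0,0],"rot":[0,0,0],"claw":85},{"offset":[-58,0,0],"rot":[0,0,0],"claw":85},{"offset":[-58,0,0],"rot":[0,0,0],"claw":85},{"offset":[-58,0,-0],"rot":[0,0,0],"claw":85},{"offset":[0,0,0],"rot":[0,0,0],"claw":85}]';  python3 go.py .4744 .3089 .12 -10.5
```

```text
t: 12.6
ee_pos: [0.603, 0.1074, 0.2396]
tool_rot: [[-0.201, -0.009, 0.98], [-0.98, -0.001, -0.201], [0.003, -1.0, -0.008]]
wrist_force: [-1.3, -0.7, -0.2]
grip_width: 0.995
now axes [-171.9  120.5 -165.5] turned axes [-174.7  119.6 -163.2] rot [ 0.008 -0.019  0.003] grip 0.995 F [-1.3 -0.7 -0.2]
```

```bash
python3 -m jog '[{"offset":[-35,10,-33],"rot":[0.004,-0.01,0],"claw":85},{"offset":[-35,20,-33],"rot":[0.004,-0.01,0],"claw":85},{"offset":[-35,20,-33],"rot":[0,0,0],"claw":85},{"offset":[-35,30,-33],"rot":[0,0,0],"claw":85},{"offset":[-35,35,-33],"rot":[0,0,0],"claw":85},{"offset":[0,0,0],"rot":[0,0,0],"claw":85}]';  python3 go.py .4744 .3089 .06 -10.5; cat /dev/null
```

```text
t: 13.35
ee_pos: [0.4714, 0.3077, 0.1141]
tool_rot: [[-0.189, -0.009, 0.982], [-0.982, -0.01, -0.189], [0.011, -1.0, -0.007]]
wrist_force: [-0.3, 0.1, -0.6]
grip_width: 0.997
now axes [-2.4 54.1  3.1] turned axes [-1.8 54.1  2.8] rot [ 0.007 -0.007  0.011] grip 0.997 F [-0.3  0.1 -0.6]
```

```bash
python3 -m jog '[{"offset":[-2,30,3],"rot":[0.007,-0.007,0.011],"claw":85},{"offset":[0,24,0],"rot":[0,0,0],"claw":85},{"offset":[0,0,0],"rot":[0,0,0],"claw":85}]';  python3 go.py .4744 .3089 .01 -10.5
```

```text
t: 13.72
ee_pos: [0.4773, 0.3042, 0.0577]
tool_rot: [[-0.187, 0.001, 0.982], [-0.982, -0.004, -0.187], [0.004, -1.0, 0.001]]
wrist_force: [0.2, -0.4, 0.8]
grip_width: 0.995
now axes [-4.3 47.7 -3.8] turned axes [-4.1 47.7 -3.7] rot [-0.001 -0.004  0.004] grip 0.995 F [ 0.2 -0.4  0.8]
```

```bash
python3 -m jog '[{"offset":[-4.5,25,-4],"rot":[0,-0.004,0.004],"claw":85},{"offset":[0,15,0],"rot":[0,0,0],"claw":85},{"offset":[0,0,0],"rot":[0,0,0],"claw":85}]';  python3 go.py .4744 .3089 .01 -10.5
```

```text
t: 14.1
ee_pos: [0.4784, 0.3073, 0.019]
tool_rot: [[-0.188, 0.006, 0.982], [-0.982, 0.0, -0.188], [-0.001, -1.0, 0.005]]
wrist_force: [0.0, -0.7, 0.2]
grip_width: 0.994
now axes [-0.9  9.  -4.3] turned axes [-0.9  9.  -4.2] rot [-0.005 -0.005 -0.001] grip 0.994 F [ 0.  -0.7  0.2]
```

```bash
python3 -m jog '[{"offset":[-1,8,-5],"rot":[-0.005,-0.005,0],"claw":85},{"offset":[0,0,0],"rot":[0,0,0],"claw":85},{"offset":[0,0,0],"rot":[0,0,0],"claw":85}]';  python3 go.py .4744 .3089 .01 -10.5
```

```text
t: 14.48
ee_pos: [0.475, 0.3097, 0.0126]
tool_rot: [[-0.183, 0.003, 0.983], [-0.983, 0.003, -0.183], [-0.004, -1.0, 0.003]]
wrist_force: [-0.9, 0.3, -0.0]
grip_width: 0.998
now axes [ 0.9  2.6 -0.5] turned axes [ 0.9  2.6 -0.5] rot [-0.003 -0.001 -0.004] grip 0.998 F [-0.9  0.3 -0. ]
```

```bash
python3 -m jog '[{"offset":[0,2,0],"rot":[0,0,0],"claw":20},{"offset":[0,0,0],"rot":[0,0,0],"claw":20},{"offset":[0,0,0],"rot":[0,0,0],"claw":20},{"offset":[0,0,0],"rot":[0,0,0],"claw":20},{"offset":[0,0,0],"rot":[0,0,0],"claw":20},{"offset":[0,0,0],"rot":[0,0,0],"claw":20}]';python3 -m jog '[{"offset":[0,-20,0],"rot":[0,0,0],"claw":20},{"offset":[0,-50,0],"rot":[0,0,0],"claw":20},{"offset":[0,-60,0],"rot":[0,0,0],"claw":20},{"offset":[0,-50,0],"rot":[0,-0.143,0],"claw":20},{"offset":[0,0,0],"rot":[0,-0.143,0],"claw":20},{"offset":[0,0,0],"rot":[0,-0.143,0],"claw":20},{"offset":[0,0,0],"rot":[0,0,0],"claw":20}]'; python3 go.py .587 -.2135 .16 14.2
```

```text
t: 15.22
ee_pos: [0.4755, 0.3101, 0.0114]
tool_rot: [[-0.183, 0.005, 0.983], [-0.983, 0.004, -0.183], [-0.005, -1.0, 0.004]]
wrist_force: [-0.0, 0.4, 0.3]
grip_width: 0.598
t: 16.1
ee_pos: [0.4735, 0.3079, 0.1952]
tool_rot: [[0.254, 0.001, 0.967], [-0.967, 0.0, 0.254], [-0.0, -1.0, 0.001]]
wrist_force: [-0.6, -0.4, -1.2]
grip_width: 0.595
now axes [533.1  35.2 -22.7] turned axes [533.3  35.2 -17.8] rot [-0.001  0.009 -0.   ] grip 0.595 F [-0.6 -0.4 -1.2]
```

```bash
python3 -m jog '[{"offset":[30,0,-1],"rot":[0,0.009,0],"claw":20},{"offset":[55,0,-2],"rot":[0,0,0],"claw":20},{"offset":[55,0,-2],"rot":[0,0,0],"claw":20},{"offset":[55,0,-2],"rot":[0,0,0],"claw":20},{"offset":[55,0,-2],"rot":[0,0,0],"claw":20},{"offset":[55,0,-2],"rot":[0,0,0],"claw":20},{"offset":[55,0,-2],"rot":[0,0,0],"claw":20},{"offset":[55,0,-2],"rot":[0,0,0],"claw":20}]';python3 -m jog '[{"offset":[55,0,-2],"rot":[0,0,0],"claw":20},{"offset":[40,0,-2],"rot":[0,0,0],"claw":20},{"offset":[0,0,0],"rot":[0,0,0],"claw":20}]'; python3 go.py .587 -.2135 .12 14.2
```

```text
t: 17.1
ee_pos: [0.5577, -0.1053, 0.1908]
tool_rot: [[0.236, -0.005, 0.972], [-0.972, 0.002, 0.236], [-0.003, -1.0, -0.005]]
wrist_force: [1.1, -0.4, -0.5]
grip_width: 0.602
t: 17.48
ee_pos: [0.5746, -0.2081, 0.1881]
tool_rot: [[0.219, -0.009, 0.976], [-0.976, 0.0, 0.219], [-0.002, -1.0, -0.009]]
wrist_force: [0.5, 0.1, -1.5]
grip_width: 0.602
now axes [ 8.2 68.  11.5] turned axes [ 8.3 68.1 10.7] rot [ 0.009 -0.027 -0.003] grip 0.602 F [ 0.5  0.1 -1.5]
```

```bash
python3 -m jog '[{"offset":[8,30,11],"rot":[0.009,-0.027,-0.003],"claw":20},{"offset":[0,38,0],"rot":[0,0,0],"claw":20},{"offset":[0,0,0],"rot":[0,0,0],"claw":20},{"offset":[0,0,0],"rot":[0,0,0],"claw":20}]'; python3 go.py .587 -.2135 .097 14.2
```

```text
t: 17.98
ee_pos: [0.5875, -0.2098, 0.1188]
tool_rot: [[0.244, 0.0, 0.97], [-0.97, 0.002, 0.244], [-0.002, -1.0, 0.001]]
wrist_force: [-0.3, 0.3, -1.1]
grip_width: 0.6
now axes [ 3.5 21.8 -1.4] turned axes [ 3.5 21.8 -1.4] rot [-0.001 -0.002 -0.002] grip 0.6 F [-0.3  0.3 -1.1]
```

```bash
python3 -m jog '[{"offset":[3.5,12,-1.5],"rot":[0,-0.002,-0.002],"claw":20},{"offset":[0.5,10,0],"rot":[0,0,0],"claw":20},{"offset":[0,0,0],"rot":[0,0,0],"claw":20},{"offset":[0,0,0],"rot":[0,0,0],"claw":20}]'; python3 go.py .587 -.2135 .0895 14.2
```

```text
t: 18.48
ee_pos: [0.5887, -0.2141, 0.0986]
tool_rot: [[0.245, 0.006, 0.969], [-0.969, -0.002, 0.245], [0.003, -1.0, 0.005]]
wrist_force: [-0.4, -0.8, -0.4]
grip_width: 0.602
now axes [-1.   9.  -1.5] turned axes [-1.   9.1 -1.5] rot [-0.005  0.     0.003] grip 0.602 F [-0.4 -0.8 -0.4]
```

```bash
python3 -m jog '[{"offset":[-1,5,-1.5],"rot":[-0.005,0,0.003],"claw":20},{"offset":[0,4.5,-0.3],"rot":[0,0,0],"claw":20},{"offset":[0,0,0],"rot":[0,0,0],"claw":20},{"offset":[0,0,0],"rot":[0,0,0],"claw":20}]'; python3 go.py .587 -.2135 .0887 14.2
```

```text
t: 18.98
ee_pos: [0.5868, -0.2136, 0.0888]
tool_rot: [[0.245, 0.0, 0.969], [-0.969, -0.0, 0.245], [0.0, -1.0, 0.0]]
wrist_force: [-0.1, -1.0, -0.1]
grip_width: 0.599
now axes [-0.   0.1  0.2] turned axes [-0.   0.1  0.2] rot [-0.  0.  0.] grip 0.599 F [-0.1 -1.  -0.1]
```

Release, retreat upwards, check.

```bash
python3 -m jog '[{"offset":[0,0.5,0],"rot":[0,0,0],"claw":20},{"offset":[0,0,0],"rot":[0,0,0],"claw":60},{"offset":[0,0,0],"rot":[0,0,0],"claw":70},{"offset":[0,0,0],"rot":[0,0,0],"claw":85},{"offset":[0,0,0],"rot":[0,0,0],"claw":85},{"offset":[0,-20,0],"rot":[0,0,0],"claw":85},{"offset":[0,-60,0],"rot":[0,0,0],"claw":85},{"offset":[0,-60,0],"rot":[0,0,0],"claw":85}]'; python3 -m jog '[{"offset":[0,-40,0],"rot":[0,0,0],"claw":85},{"offset":[-15,0,-25],"rot":[0,0,0],"claw":85},{"offset":[0,0,0],"rot":[0,0,0],"claw":85}]'; python3 - <<'E'
from seg import *
shot('w6'); print(rect('w6',[.587,-.213,.12],.12,70)); print(manip.observe()['ee_pos'])
C=load('w6');u,v=proj(C,[.587,-.213,.12])[0].astype(int);i=cv2.imread('pics/w6.png');x0=max(u-80,0);y0=max(v-70,0)
a=cv2.resize(i[y0:y0+150,x0:x0+160],(400,375),interpolation=cv2.INTER_CUBIC)
S=viewer.get_image("scene")[:,:,::-1];b=cv2.resize(S[110:203,130:230],(400,375),interpolation=cv2.INTER_CUBIC)
cv2.imwrite('pics/scene6.png',S);cv2.imwrite('pics/v6.png',np.hstack([a,b]))
E
```

```text
t: 19.98
ee_pos: [0.5848, -0.213, 0.2302]
tool_rot: [[0.246, -0.007, 0.969], [-0.969, 0.003, 0.246], [-0.004, -1.0, -0.006]]
wrist_force: [1.6, -0.4, -0.1]
grip_width: 0.996
t: 20.35
ee_pos: [0.5599, -0.2049, 0.2833]
tool_rot: [[0.246, 0.01, 0.969], [-0.969, -0.003, 0.246], [0.005, -1.0, 0.009]]
wrist_force: [0.1, -0.8, -0.3]
grip_width: 0.996
((274.0, 154.0), array([ 0.58639472, -0.2140692 ,  0.12      ]), np.float64(0.07675748331214152), np.float64(0.049482323358599964), np.float64(16.140657212487334))
[ 0.56127351 -0.20527189  0.2836193 ]
```

View pics/v6.png

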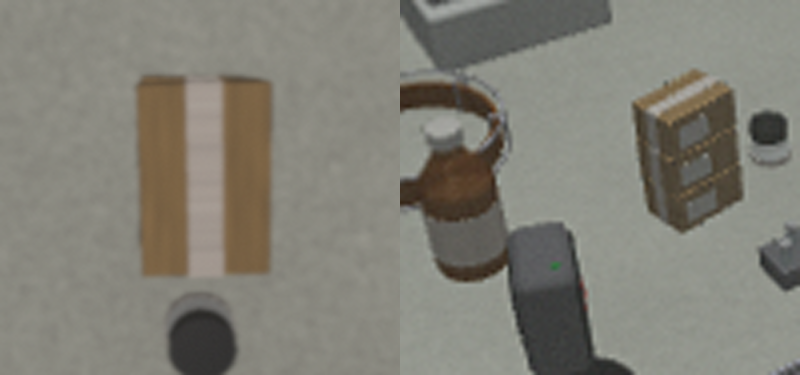

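The column of three is square: the left crop shows the top at (138–271, 77–275), and the right crop shows three flush cartons. The measured top centre is (0.5864, -0.2141). Next I turn the tool round so the wrist camera looks towards the reader window.

```bash
python3 -m jog '[{"offset":[0,0,0],"rot":[0,-0.18,0],"claw":85},{"offset":[0,0,0],"rot":[0,-0.18,0],"claw":85},{"offset":[0,0,0],"rot":[0,-0.18,0],"claw":85},{"offset":[0,0,0],"rot":[0,-0.18,0],"claw":85},{"offset":[0,0,0],"rot":[0,-0.18,0],"claw":85},{"offset":[0,0,0],"rot":[0,-0.18,0],"claw":85},{"offset":[0,0,0],"rot":[0,-0.18,0],"claw":85},{"offset":[0,0,0],"rot":[0,-0.18,0],"claw":85}]' | head -3; python3 -m jog '[{"offset":[0,0,0],"rot":[0,-0.18,0],"claw":85},{"offset":[0,0,0],"rot":[0,-0.18,0],"claw":85},{"offset":[0,0,0],"rot":[0,-0.18,0],"claw":85},{"offset":[0,0,0],"rot":[0,-0.18,0],"claw":85},{"offset":[0,0,0],"rot":[0,-0.18,0],"claw":85},{"offset":[0,0,0],"rot":[0,-0.18,0],"claw":85},{"offset":[0,0,0],"rot":[0,-0.18,0],"claw":85},{"offset":[0,0,0],"rot":[0,0,0],"claw":85}]'; python3 go.py .6 -.06 .22 168
```

```text
t: 21.45
ee_pos: [0.5653, -0.2063, 0.2804]
tool_rot: [[0.986, 0.008, -0.165], [0.165, 0.001, 0.986], [0.008, -1.0, -0.0]]
t: 22.45
ee_pos: [0.5687, -0.2084, 0.2773]
tool_rot: [[0.106, 0.005, -0.994], [0.994, 0.008, 0.106], [0.009, -1.0, -0.004]]
wrist_force: [0.1, -1.1, 0.5]
grip_width: 0.994
now axes [150.4  58.6 -15.2] turned axes [151.7  57.3   0.2] rot [0.004 0.103 0.009] grip 0.994 F [ 0.1 -1.1  0.5]
```

```bash
python3 -m jog '[{"offset":[50,0,-4],"rot":[0,0.05,0.005],"claw":85},{"offset":[50,0,-4],"rot":[0,0.05,0.005],"claw":85},{"offset":[50,20,0],"rot":[0,0,0],"claw":85},{"offset":[0,38,0],"rot":[0,0,0],"claw":85},{"offset":[0,0,0],"rot":[0,0,0],"claw":85},{"offset":[0,0,0],"rot":[0,0,0],"claw":85}]';  python3 -c "
from h import *
shot('w7')"; python3 -m jog '[{"offset":[45,0,0],"rot":[0,0,0],"claw":85},{"offset":[45,0,0],"rot":[0,0,0],"claw":85},{"offset":[0,0,0],"rot":[0,0,0],"claw":85},{"offset":[0,0,0],"rot":[0,0,0],"claw":85}]'; python3 - <<'E'
from h import *
shot('w8');o=[]
for n in('w7','w8'):
    C=load(n);u,v=proj(C,[.755,-.018,.112])[0];print(u,v);i=cv2.imread(f'pics/{n}.png')
    x0=int(np.clip(u-66,0,512-133));y0=int(np.clip(v-80,0,384-180));print(x0,y0)
    o.append(cv2.resize(i[y0:y0+180,x0:x0+133],(399,540),interpolation=cv2.INTER_CUBIC))
cv2.imwrite('pics/v7.png',np.hstack(o))
E
```

```text
t: 23.2
ee_pos: [0.6051, -0.0596, 0.2196]
tool_rot: [[0.23, 0.007, -0.973], [0.973, -0.0, 0.23], [0.001, -1.0, -0.006]]
wrist_force: [1.2, -0.4, 0.2]
grip_width: 0.994
t: 23.75
ee_pos: [0.6296, 0.0237, 0.2245]
tool_rot: [[0.244, 0.014, -0.97], [0.97, -0.003, 0.244], [0.001, -1.0, -0.014]]
wrist_force: [0.3, -0.7, 0.3]
grip_width: 0.994
339.88215816074006 329.1618868879094
273 204
250.0951158614869 320.0881727190582
184 204
```

View pics/v7.png

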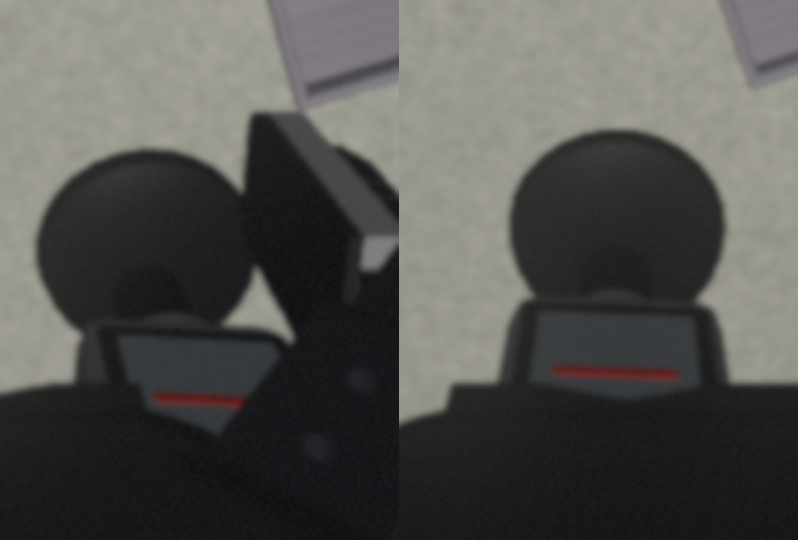

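The window is seen from above: glass lower corners at (117,335) and (285,345) in the left view, and (538,309) and (694,316) in the right. The red line in the right view runs (553,369)–(679,376), centred about (616,372). The gripper's fingers hide the rest.

```bash
python3 - <<'E'
from h import *
np.set_printoptions(precision=4,suppress=True)
c=lambda p,o:((p[0]+.5)/3-.5+o[0],(p[1]+.5)/3-.5+o[1])
W7,W8=load('w7'),load('w8')
P=[]
for n,a,b in(("BL",(117,335),(139,309)),("BR",(285,345),(295,316)),("redL",(154,397),(154,369))):
    x,r=tri((W7,c(a,(273,204))),(W8,c(b,(184,204))));P.append(x);print(n,x,r)
print("width",np.linalg.norm(P[0]-P[1]),"dir",P[1]-P[0])
# image left->right = which way along world y
for p in((139,309),(295,316)): print(plane(W8,c(p,(184,204)),.082))
for p in((154,369),(280,376),(217,372.5)): print("red@.112",plane(W8,c(p,(184,204)),.112))
for p in((511-399,225),(724-399,225),(617-399,131)): print("foot@.01",plane(W8,c(p,(184,204)),.008))
E
python3 go.py .5028 .1341 .12 166
```

```text
BL [ 0.7548 -0.0405  0.0846] [np.float64(0.3), np.float64(0.3)]
BR [0.7628 0.0127 0.0956] [np.float64(0.3), np.float64(0.3)]
redL [ 0.7585 -0.0339  0.1125] [np.float64(0.2), np.float64(0.2)]
width 0.05492371045421297 dir [0.008  0.0532 0.0109]
[ 0.7562 -0.0412  0.082 ]
[0.7724 0.0114 0.082 ]
red@.112 [ 0.7586 -0.034   0.112 ]
red@.112 [0.7711 0.0047 0.112 ]
red@.112 [ 0.7649 -0.0147  0.112 ]
foot@.01 [ 0.763  -0.0621  0.008 ]
foot@.01 [0.7854 0.0269 0.008 ]
foot@.01 [ 0.7312 -0.0069  0.008 ]
now axes [ 75.6 102.6 151.2] turned axes [ 76.1 104.7 149.6] rot [ 0.014 -0.002  0.002] grip 0.995 F [ 0.5  0.4 -0.2]
```

The window centre is (0.7645, -0.0148, 0.112), facing (-0.956, 0.294). The foot front and the 55 mm width agree with the text. So the tin target is (0.681, 0.011, 0.112). Now tin B.

```bash
python3 -m jog '[{"offset":[25,0,50],"rot":[0.007,0,0],"claw":85},{"offset":[25,0,50],"rot":[0.007,0,0],"claw":85},{"offset":[25,30,50],"rot":[0,0,0],"claw":85},{"offset":[0,55,0],"rot":[0,0,0],"claw":85},{"offset":[0,20,0],"rot":[0,0,0],"claw":85},{"offset":[0,0,0],"rot":[0,0,0],"claw":85},{"offset":[0,0,0],"rot":[0,0,0],"claw":85}]'; python3 go.py .5028 .1341 .085 166
```

```text
t: 24.68
ee_pos: [0.5053, 0.1263, 0.1206]
tool_rot: [[0.264, 0.011, -0.964], [0.965, -0.001, 0.264], [0.002, -1.0, -0.01]]
wrist_force: [-0.5, 0.5, 0.5]
grip_width: 0.995
now axes [ 6.8 35.6  4.9] turned axes [ 6.9 35.6  4.3] rot [ 0.01  -0.023  0.002] grip 0.995 F [-0.5  0.5  0.5]
```

```bash
python3 -m jog '[{"offset":[7,20,5],"rot":[0.01,-0.023,0.002],"claw":85},{"offset":[0,20,0],"rot":[0,0,0],"claw":85},{"offset":[0,0,0],"rot":[0,0,0],"claw":85}]'; python3 go.py .5028 .1341 .05 166
```

```text
t: 25.05
ee_pos: [0.5044, 0.1347, 0.0803]
tool_rot: [[0.242, 0.004, -0.97], [0.97, 0.001, 0.242], [0.002, -1.0, -0.003]]
wrist_force: [0.1, 0.3, -0.0]
grip_width: 0.998
now axes [-1.  30.3  1.6] turned axes [-1.  30.3  1.5] rot [ 0.003 -0.     0.002] grip 0.998 F [ 0.1  0.3 -0. ]
```

```bash
python3 -m jog '[{"offset":[-1,30,2],"rot":[0.003,0,0.002],"claw":85},{"offset":[-1,20,0],"rot":[0,0,0],"claw":85},{"offset":[-1,11,0],"rot":[0,0,0],"claw":85},{"offset":[0,0,0],"rot":[0,0,0],"claw":85}]'; python3 go.py .5028 .1341 .018 166
```

```text
t: 25.55
ee_pos: [0.5043, 0.1342, 0.0196]
tool_rot: [[0.241, 0.005, -0.97], [0.971, 0.002, 0.241], [0.003, -1.0, -0.004]]
wrist_force: [-0.0, 0.4, 0.4]
grip_width: 0.993
now axes [-0.5  1.6  1.5] turned axes [-0.5  1.6  1.5] rot [0.004 0.001 0.003] grip 0.993 F [-0.   0.4  0.4]
```

```bash
python3 -m jog '[{"offset":[-0.5,1,1.5],"rot":[0.003,0,0.003],"claw":85},{"offset":[0,0,0],"rot":[0,0,0],"claw":20},{"offset":[0,0,0],"rot":[0,0,0],"claw":20},{"offset":[0,0,0],"rot":[0,0,0],"claw":20},{"offset":[0,0,0],"rot":[0,0,0],"claw":20},{"offset":[0,0,0],"rot":[0,0,0],"claw":20}]'; python3 -m jog '[{"offset":[0,-10,0],"rot":[0,0,0],"claw":20},{"offset":[0,-20,0],"rot":[0,0,0],"claw":20},{"offset":[0,0,0],"rot":[0,0,0],"claw":20},{"offset":[0,0,0],"rot":[0,0,0],"claw":20}]'; for i in 1 2 3 4; do python3 -m jog '[{"offset":[0,0,0],"rot":[0,0,0],"claw":20}]' | grep -E "wrist|ee_pos"; done
```

```text
t: 26.3
ee_pos: [0.5041, 0.1346, 0.021]
tool_rot: [[0.241, 0.005, -0.97], [0.97, 0.0, 0.241], [0.001, -1.0, -0.004]]
wrist_force: [0.1, 0.4, -1.3]
grip_width: 0.618
t: 26.8
ee_pos: [0.5021, 0.1334, 0.0509]
tool_rot: [[0.242, 0.001, -0.97], [0.97, -0.001, 0.242], [-0.001, -1.0, -0.001]]
wrist_force: [-0.8, -0.9, -4.2]
grip_width: 0.618
ee_pos: [0.5017, 0.1332, 0.0503]
wrist_force: [0.3, -0.4, -5.1]
ee_pos: [0.5014, 0.133, 0.0498]
wrist_force: [-0.5, 0.2, -4.5]
ee_pos: [0.5011, 0.133, 0.0495]
wrist_force: [0.1, -0.5, -4.9]
ee_pos: [0.501, 0.133, 0.0493]
wrist_force: [0.1, -0.1, -3.5]
```

About 4.5 N, i.e. 0.46 kg. Neither tin weighs over 0.55 kg and they differ by at least 0.25 kg, so tin B is the heavy one. I'll set it down and lift tin A.

```bash
python3 -m jog '[{"offset":[0,12,0],"rot":[0,0,0],"claw":20},{"offset":[0,10,0],"rot":[0,0,0],"claw":20},{"offset":[0,3,0],"rot":[0,0,0],"claw":20},{"offset":[0,0,0],"rot":[0,0,0],"claw":20}]'; python3 go.py .5028 .1341 .0203 166
```

```text
t: 27.8
ee_pos: [0.5006, 0.1328, 0.0218]
tool_rot: [[0.241, -0.004, -0.97], [0.97, -0.002, 0.241], [-0.003, -1.0, 0.003]]
wrist_force: [0.9, 0.1, -4.4]
grip_width: 0.622
now axes [ 1.8  1.5 -1.8] turned axes [ 1.7  1.5 -1.8] rot [-0.003  0.001 -0.003] grip 0.622 F [ 0.9  0.1 -4.4]
```

```bash
python3 -m jog '[{"offset":[0,1,0],"rot":[0,0,0],"claw":20},{"offset":[0,0.7,0],"rot":[0,0,0],"claw":20},{"offset":[0,0,0],"rot":[0,0,0],"claw":20}]'; python3 go.py .501 .133 .0203 166
```

```text
t: 28.18
ee_pos: [0.501, 0.1331, 0.0213]
tool_rot: [[0.241, -0.002, -0.97], [0.97, -0.003, 0.241], [-0.003, -1.0, 0.002]]
wrist_force: [-0.2, 0.3, -4.9]
grip_width: 0.623
now axes [-0.1  1.  -0.1] turned axes [-0.1  1.  -0.1] rot [-0.002  0.001 -0.003] grip 0.623 F [-0.2  0.3 -4.9]
```

```bash
python3 -m jog '[{"offset":[0,2,0],"rot":[0,0,0],"claw":20},{"offset":[0,0.5,0],"rot":[0,0,0],"claw":20}]'; python3 go.py .501 .133 .0203 166
```

```text
t: 28.42
ee_pos: [0.5011, 0.1332, 0.0211]
tool_rot: [[0.241, -0.001, -0.97], [0.97, -0.005, 0.241], [-0.005, -1.0, 0.0]]
wrist_force: [-0.8, -0.4, -2.1]
grip_width: 0.627
now axes [-0.2  0.8  0. ] turned axes [-0.2  0.8  0. ] rot [-0.     0.    -0.005] grip 0.627 F [-0.8 -0.4 -2.1]
```

```bash
python3 -m jog '[{"offset":[0,0,0],"rot":[0,0,0],"claw":60},{"offset":[0,0,0],"rot":[0,0,0],"claw":72},{"offset":[0,0,0],"rot":[0,0,0],"claw":85},{"offset":[0,0,0],"rot":[0,0,0],"claw":85},{"offset":[0,-20,0],"rot":[0,0,0],"claw":85},{"offset":[0,-55,0],"rot":[0,0,0],"claw":85},{"offset":[0,-50,0],"rot":[0,0,0],"claw":85},{"offset":[0,0,0],"rot":[0,0,0],"claw":85}]'; python3 go.py .5996 .3235 .13 166
```

```text
t: 29.42
ee_pos: [0.5032, 0.1356, 0.1539]
tool_rot: [[0.24, 0.004, -0.971], [0.971, -0.001, 0.24], [-0.0, -1.0, -0.004]]
wrist_force: [0.7, -0.1, 1.1]
grip_width: 0.995
now axes [205.6  24.  -48.4] turned axes [205.7  23.9 -48.1] rot [ 0.004  0.002 -0.   ] grip 0.995 F [ 0.7 -0.1  1.1]
```

```bash
python3 -m jog '[{"offset":[50,0,-12],"rot":[0.004,0,0],"claw":85},{"offset":[50,0,-12],"rot":[0,0,0],"claw":85},{"offset":[50,0,-12],"rot":[0,0,0],"claw":85},{"offset":[45,20,-10],"rot":[0,0,0],"claw":85},{"offset":[0,0,0],"rot":[0,0,0],"claw":85},{"offset":[0,0,0],"rot":[0,0,0],"claw":85}]'; python3 go.py .5996 .3235 .085 166
```

```text
t: 30.18
ee_pos: [0.5964, 0.3142, 0.1328]
tool_rot: [[0.245, -0.002, -0.97], [0.97, -0.005, 0.245], [-0.005, -1.0, 0.001]]
wrist_force: [0.6, -0.2, 0.4]
grip_width: 0.997
now axes [10.  47.8 -0.9] turned axes [ 9.8 47.8 -0.9] rot [-0.001 -0.003 -0.005] grip 0.997 F [ 0.6 -0.2  0.4]
```

```bash
python3 -m jog '[{"offset":[10,20,-1],"rot":[0,-0.003,-0.005],"claw":85},{"offset":[0,26,0],"rot":[0,0,0],"claw":85},{"offset":[0,0,0],"rot":[0,0,0],"claw":85}]'; python3 go.py .5996 .3235 .05 166
```

```text
t: 30.55
ee_pos: [0.5999, 0.3204, 0.0848]
tool_rot: [[0.245, -0.0, -0.97], [0.97, -0.002, 0.245], [-0.002, -1.0, -0.0]]
wrist_force: [-0.2, -0.5, -0.1]
grip_width: 0.994
now axes [ 3.  34.8  1.1] turned axes [ 2.9 34.8  1.1] rot [ 0.    -0.003 -0.002] grip 0.994 F [-0.2 -0.5 -0.1]
```

```bash
python3 -m jog '[{"offset":[3,30,1],"rot":[0,-0.003,-0.002],"claw":85},{"offset":[0,25,0],"rot":[0,0,0],"claw":85},{"offset":[0,10,0],"rot":[0,0,0],"claw":85},{"offset":[0,0,0],"rot":[0,0,0],"claw":85}]'; python3 go.py .5996 .3235 .02 166
```

```text
t: 31.05
ee_pos: [0.6021, 0.3227, 0.0215]
tool_rot: [[0.245, 0.005, -0.97], [0.97, 0.002, 0.245], [0.003, -1.0, -0.004]]
wrist_force: [0.1, -0.3, -0.3]
grip_width: 0.998
now axes [0.1 1.5 2.7] turned axes [0.1 1.5 2.7] rot [ 0.004 -0.003  0.003] grip 0.998 F [ 0.1 -0.3 -0.3]
```

```bash
python3 -m jog '[{"offset":[0,1,2.7],"rot":[0.004,0,0.003],"claw":85},{"offset":[0,0,0],"rot":[0,0,0],"claw":20},{"offset":[0,0,0],"rot":[0,0,0],"claw":20},{"offset":[0,0,0],"rot":[0,0,0],"claw":20},{"offset":[0,0,0],"rot":[0,0,0],"claw":20},{"offset":[0,0,0],"rot":[0,0,0],"claw":20}]'; python3 -m jog '[{"offset":[0,-10,0],"rot":[0,0,0],"claw":20},{"offset":[0,-22,0],"rot":[0,0,0],"claw":20},{"offset":[0,0,0],"rot":[0,0,0],"claw":20},{"offset":[0,0,0],"rot":[0,0,0],"claw":20}]'; for i in 1 2 3 4; do python3 -m jog '[{"offset":[0,0,0],"rot":[0,0,0],"claw":20}]' | grep -E "wrist|ee_pos"; done
```

```text
t: 31.8
ee_pos: [0.6009, 0.3243, 0.024]
tool_rot: [[0.245, 0.004, -0.97], [0.97, 0.002, 0.245], [0.003, -1.0, -0.004]]
wrist_force: [0.1, 0.6, -2.0]
grip_width: 0.616
t: 32.3
ee_pos: [0.601, 0.3245, 0.059]
tool_rot: [[0.245, 0.005, -0.969], [0.97, 0.003, 0.245], [0.004, -1.0, -0.004]]
wrist_force: [-0.1, 0.2, -1.8]
grip_width: 0.618
ee_pos: [0.6009, 0.3244, 0.059]
wrist_force: [-0.2, 0.1, -1.2]
ee_pos: [0.6008, 0.3242, 0.0585]
wrist_force: [0.1, -0.5, -1.6]
ee_pos: [0.6006, 0.3241, 0.0582]
wrist_force: [-0.1, -0.9, -0.6]
ee_pos: [0.6004, 0.324, 0.0579]
wrist_force: [-0.2, 0.7, -0.9]
```

Tin A gives about 1.2 N, so it is the light one. I'll set it back down.

```bash
python3 -m jog '[{"offset":[0,15,0],"rot":[0,0,0],"claw":20},{"offset":[0,12,0],"rot":[0,0,0],"claw":20},{"offset":[0,3,0],"rot":[0,0,0],"claw":20},{"offset":[0,0,0],"rot":[0,0,0],"claw":20}]'; python3 go.py .6005 .324 .0235 166
```

```text
t: 33.3
ee_pos: [0.5999, 0.3235, 0.0243]
tool_rot: [[0.245, 0.002, -0.97], [0.97, 0.001, 0.245], [0.001, -1.0, -0.001]]
wrist_force: [0.3, -0.2, -1.1]
grip_width: 0.617
now axes [ 0.6  0.8 -0.5] turned axes [ 0.6  0.8 -0.5] rot [ 0.001 -0.003  0.001] grip 0.617 F [ 0.3 -0.2 -1.1]
```

```bash
python3 -m jog '[{"offset":[0,1.5,0],"rot":[0,0,0],"claw":20},{"offset":[0,0.7,0],"rot":[0,0,0],"claw":20},{"offset":[0,0,0],"rot":[0,0,0],"claw":20}]'; python3 go.py .6005 .324 .0235 166
```

```text
t: 33.67
ee_pos: [0.6004, 0.3241, 0.0241]
tool_rot: [[0.245, 0.003, -0.97], [0.97, 0.001, 0.245], [0.002, -1.0, -0.003]]
wrist_force: [0.8, 0.4, -0.7]
grip_width: 0.619
now axes [-0.1  0.6 -0.1] turned axes [-0.1  0.6 -0.1] rot [ 0.003 -0.003  0.002] grip 0.619 F [ 0.8  0.4 -0.7]
```

```bash
python3 -m jog '[{"offset":[0,2,0],"rot":[0,0,0],"claw":20},{"offset":[0,1,0],"rot":[0,0,0],"claw":20}]'; python3 -m jog '[{"offset":[0,0,0],"rot":[0,0,0],"claw":60},{"offset":[0,0,0],"rot":[0,0,0],"claw":72},{"offset":[0,0,0],"rot":[0,0,0],"claw":85},{"offset":[0,0,0],"rot":[0,0,0],"claw":85},{"offset":[0,-20,0],"rot":[0,0,0],"claw":85},{"offset":[0,-55,0],"rot":[0,0,0],"claw":85},{"offset":[0,-50,0],"rot":[0,0,0],"claw":85},{"offset":[0,0,0],"rot":[0,0,0],"claw":85}]'; python3 go.py .5011 .1332 .13 166
```

```text
t: 33.92
ee_pos: [0.6006, 0.3243, 0.0238]
tool_rot: [[0.245, 0.004, -0.969], [0.969, 0.0, 0.245], [0.001, -1.0, -0.004]]
wrist_force: [-2.6, -1.8, 3.1]
grip_width: 0.62
t: 34.92
ee_pos: [0.6008, 0.3256, 0.1562]
tool_rot: [[0.245, 0.007, -0.97], [0.97, 0.003, 0.245], [0.005, -1.0, -0.006]]
wrist_force: [-0.4, -0.1, -0.2]
grip_width: 0.996
now axes [-211.1   24.9   49.8] turned axes [-210.8   26.2   50.2] rot [ 0.006 -0.003  0.005] grip 0.996 F [-0.4 -0.1 -0.2]
```

```bash
python3 -m jog '[{"offset":[-52,0,12],"rot":[0.006,0,0.005],"claw":85},{"offset":[-52,0,12],"rot":[0,0,0],"claw":85},{"offset":[-52,0,12],"rot":[0,0,0],"claw":85},{"offset":[-50,22,12],"rot":[0,0,0],"claw":85},{"offset":[0,0,0],"rot":[0,0,0],"claw":85},{"offset":[0,0,0],"rot":[0,0,0],"claw":85}]'; python3 go.py .5011 .1332 .085 166
```

```text
t: 35.67
ee_pos: [0.5005, 0.133, 0.1353]
tool_rot: [[0.244, 0.002, -0.97], [0.97, 0.0, 0.244], [0.001, -1.0, -0.002]]
wrist_force: [1.3, 1.2, 1.0]
grip_width: 0.994
now axes [ 0.3 50.3 -0.5] turned axes [ 0.3 50.3 -0.6] rot [ 0.002 -0.002  0.001] grip 0.994 F [1.3 1.2 1. ]
```

```bash
python3 -m jog '[{"offset":[0,25,-0.5],"rot":[0.002,0,0],"claw":85},{"offset":[0,25,0],"rot":[0,0,0],"claw":85},{"offset":[0,0,0],"rot":[0,0,0],"claw":85}]'; python3 go.py .5011 .1332 .05 166
```

```text
t: 36.05
ee_pos: [0.504, 0.1375, 0.0863]
tool_rot: [[0.24, 0.005, -0.971], [0.971, 0.004, 0.24], [0.005, -1.0, -0.004]]
wrist_force: [0.3, -0.3, 0.4]
grip_width: 0.997
now axes [-5.1 36.3  1.9] turned axes [-4.9 36.3  1.7] rot [0.004 0.002 0.005] grip 0.997 F [ 0.3 -0.3  0.4]
```

```bash
python3 -m jog '[{"offset":[-5,25,2],"rot":[0.004,0.002,0.005],"claw":85},{"offset":[0,25,0],"rot":[0,0,0],"claw":85},{"offset":[0,10,0],"rot":[0,0,0],"claw":85},{"offset":[0,0,0],"rot":[0,0,0],"claw":85}]'; python3 go.py .5011 .1332 .0215 166
```

```text
t: 36.55
ee_pos: [0.506, 0.139, 0.0296]
tool_rot: [[0.238, 0.009, -0.971], [0.971, 0.005, 0.238], [0.007, -1.0, -0.008]]
wrist_force: [-0.4, -0.4, 0.7]
grip_width: 0.995
now axes [-6.8  8.1  3.4] turned axes [-6.8  8.1  3.3] rot [0.008 0.004 0.007] grip 0.995 F [-0.4 -0.4  0.7]
```

```bash
python3 -m jog '[{"offset":[-7.5,5,4],"rot":[0.008,0.004,0.007],"claw":85},{"offset":[0,4,0],"rot":[0,0,0],"claw":85},{"offset":[0,0,0],"rot":[0,0,0],"claw":85}]'; python3 go.py .5011 .1332 .0215 166
```

```text
t: 36.92
ee_pos: [0.5016, 0.1329, 0.0222]
tool_rot: [[0.242, 0.003, -0.97], [0.97, 0.0, 0.242], [0.001, -1.0, -0.003]]
wrist_force: [-0.2, 0.5, 0.6]
grip_width: 0.997
now axes [0.2 0.7 0.5] turned axes [0.2 0.7 0.5] rot [ 0.003 -0.     0.001] grip 0.997 F [-0.2  0.5  0.6]
```

```bash
python3 -m jog '[{"offset":[0,0.5,0.5],"rot":[0.003,0,0],"claw":20},{"offset":[0,0,0],"rot":[0,0,0],"claw":20},{"offset":[0,0,0],"rot":[0,0,0],"claw":20},{"offset":[0,0,0],"rot":[0,0,0],"claw":20},{"offset":[0,0,0],"rot":[0,0,0],"claw":20},{"offset":[0,0,0],"rot":[0,0,0],"claw":20}]'; python3 -m jog '[{"offset":[0,-10,0],"rot":[0,0,0],"claw":20},{"offset":[0,-30,0],"rot":[0,0,0],"claw":20},{"offset":[0,-30,0],"rot":[0,0,0],"claw":20},{"offset":[0,-18,0],"rot":[0,0,0],"claw":20},{"offset":[0,0,0],"rot":[0,0,0],"claw":20}]'; python3 go.py .681 .011 .102 164
```

```text
t: 37.67
ee_pos: [0.5015, 0.1333, 0.0225]
tool_rot: [[0.242, 0.001, -0.97], [0.97, 0.002, 0.242], [0.002, -1.0, -0.0]]
wrist_force: [0.2, -0.5, -0.4]
grip_width: 0.623
t: 38.3
ee_pos: [0.4987, 0.1317, 0.1116]
tool_rot: [[0.242, -0.006, -0.97], [0.97, -0.0, 0.242], [-0.002, -1.0, 0.005]]
wrist_force: [-0.2, 0.3, -5.0]
grip_width: 0.622
now axes [ -72.9    8.7 -206.2] turned axes [ -65.7    9.6 -208.5] rot [-0.005  0.035 -0.002] grip 0.622 F [-0.2  0.3 -5. ]
```

```bash
python3 -m jog '[{"offset":[-12,0,-30],"rot":[-0.005,0.01,0],"claw":20},{"offset":[-14,0,-38],"rot":[0,0.01,0],"claw":20},{"offset":[-14,0,-38],"rot":[0,0.01,0],"claw":20},{"offset":[-14,0,-38],"rot":[0,0,0],"claw":20},{"offset":[-10,3,-25],"rot":[0,0,0],"claw":20},{"offset":[0,0,0],"rot":[0,0,0],"claw":20},{"offset":[0,0,0],"rot":[0,0,0],"claw":20}]'; python3 go.py .681 .011 .102 163
```

```text
t: 39.17
ee_pos: [0.6426, 0.0214, 0.0972]
tool_rot: [[0.269, -0.018, -0.963], [0.963, -0.005, 0.27], [-0.009, -1.0, 0.016]]
wrist_force: [-1.0, 0.2, -4.6]
grip_width: 0.621
now axes [  0.3  -5.4 -39.7] turned axes [  1.3  -4.8 -39.7] rot [-0.016  0.024 -0.01 ] grip 0.621 F [-1.   0.2 -4.6]
```

```bash
python3 -m jog '[{"offset":[0,-5.5,-18],"rot":[-0.016,0.01,-0.01],"claw":20},{"offset":[0,0,-17],"rot":[0,0.01,0],"claw":20},{"offset":[0,0,0],"rot":[0,0,0],"claw":20},{"offset":[0,0,0],"rot":[0,0,0],"claw":20},{"offset":[0,0,0],"rot":[0,0,0],"claw":20}]'; python3 go.py .681 .011 .102 163
```

```text
t: 39.8
ee_pos: [0.6765, 0.0139, 0.1029]
tool_rot: [[0.285, 0.001, -0.958], [0.958, 0.001, 0.285], [0.001, -1.0, -0.001]]
wrist_force: [0.2, 0.1, -5.3]
grip_width: 0.621
now axes [-1.5  0.9 -5.2] turned axes [-1.5  0.9 -5.2] rot [0.001 0.007 0.001] grip 0.621 F [ 0.2  0.1 -5.3]
```

```bash
python3 -m jog '[{"offset":[-1.5,0,-4.5],"rot":[0,0,0],"claw":20},{"offset":[0,0,0],"rot":[0,0,0],"claw":20},{"offset":[0,0,0],"rot":[0,0,0],"claw":20},{"offset":[0,0,0],"rot":[0,0,0],"claw":20}]'; python3 go.py .681 .011 .102 163; python3 - <<'E'
from h import *
S=viewer.get_image("scene")[:,:,::-1];T=viewer.get_image("top")[:,:,::-1]
cv2.imwrite('pics/v8.png',np.hstack([cv2.resize(S[120:320,110:360],(440,352),interpolation=cv2.INTER_CUBIC),cv2.resize(T[110:270,150:310],(352,352),interpolation=cv2.INTER_CUBIC)]))
E
python3 -m jog '[{"offset":[0,0,0],"rot":[0,0,0],"claw":20},{"offset":[0,0,0],"rot":[0,0,0],"claw":20}]'
```

```text
t: 40.3
ee_pos: [0.68, 0.0113, 0.1032]
tool_rot: [[0.285, 0.001, -0.959], [0.959, 0.001, 0.285], [0.001, -1.0, -0.001]]
wrist_force: [-0.4, -0.5, -4.8]
grip_width: 0.62
now axes [-0.   1.2 -1.1] turned axes [-0.   1.2 -1.1] rot [0.001 0.008 0.001] grip 0.62 F [-0.4 -0.5 -4.8]
t: 40.65
ee_pos: [0.6799, 0.0114, 0.1031]
tool_rot: [[0.284, 0.001, -0.959], [0.959, 0.001, 0.284], [0.001, -1.0, -0.001]]
wrist_force: [0.5, -0.1, -6.0]
grip_width: 0.617
```

View pics/v8.png

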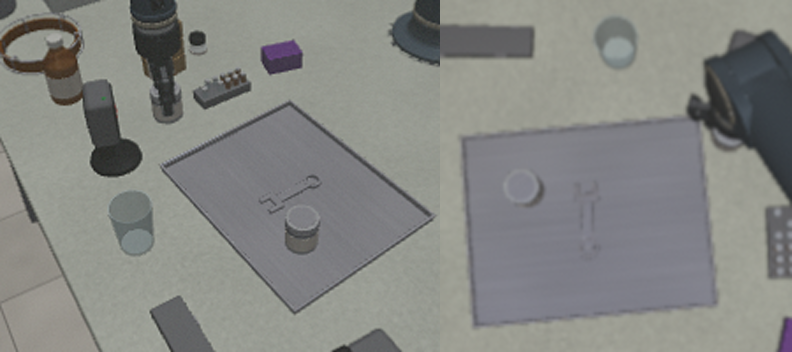

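The heavy tin is held upright in front of the reader at (166,100) in the scene crop. The light tin stands in the tray at (302,228), and the reader and spanner have not moved. The pose is steady, so I hand in.

```bash
python3 -c "
from plant import ticket; print(ticket.sign_off())"
```

```text
the job is handed in; nothing more can be done
None
```

The job is done and handed in at about 41 s of the 72 s allowed; the hand-in gave no verdict.

- **Cartons:** Both tray cartons are stacked on the base carton. Each sat within about 2 mm of the base centre when I checked it after release. Measured yaw was 14–15° for the base, 12.4° for the middle carton and 16.1° for the top one, so all agree within about 3° given the measuring noise. The last clear look at the column was before I moved the tins, and the arm partly hid it in the final picture.
- **Tins:** I lifted tin B first. It pulled about 4.5 N, against about 1.2 N for tin A, so B is the full one. Both were set back down under control. In the final picture tin A stands upright and released in the tray. When I lifted B again it read about 5 N.
- **Reader:** The heavy tin is held upright and still at about (0.680, 0.011, 0.114). The target was (0.681, 0.011, 0.112), so its side is about 61 mm from the window and it is centred within about 2 mm. The position drifted less than 0.2 mm over the last rows.
- **Disagreement:** The window's lower corners measured 85 and 96 mm high, where 82 mm was expected, because one view was partly hidden. The window's width, the red line's height (taken as the window's middle) and the foot front matched the description, so I used the given 112 mm for the window height.

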